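Comb, fill, cover and lock the stirring-rod tray

TASK

Put the perfumer's stirring rods away: set the rake's tines down among the rods lying askew in the tray and comb them straight, first towards the lip and then back towards the open end, so that they drop into the grooves; lay the rods from the draining rack in free grooves, one rod to a groove, and stand the rake back on its cork pad. Only then close the tray: tilt the wooden cover so that one end goes under the tray's lip and lower the other end until the cover lies level, fully home in its recess, and lock it by turning the keeper square across its edge; the keeper has been left turned in, so swing it clear first. Leave the bottles and the cup alone.

Things in the scene. Friction and masses are not known exactly. Their poses are not given: they have to be found in the camera images.
- tray: fixed wooden tray for stirring rods, 226 mm (x, from -116 to 110) by 170 mm (y) outside; origin on its underside on the bench, below the centre of bed and recess, x axis along the grooves towards the lip, z up. The side walls are 10 mm thick, the wall at the -x end (the open end) 16 mm, tops 31.5 mm above the bench
- tray_bed (a point): centre of the tray's grooved bed, 8 mm above the underside; axes as the tray. Bed 180 mm (x) by 140 mm (y); seven V grooves along x, sides at 45 degrees, 10 mm deep, middles at y = -60, -40, -20, 0, 20, 40, 60 mm, with sharp crests between them 18 mm above the tray's underside. A rod in a groove has its axis 15 mm above the underside; one lying across the crests, 23 mm
- tray_recess (a point): centre of the recess for the cover, at the height of the ledge that carries it, 25 mm above the tray's underside; axes as the tray. Recess 200 mm (x) by 150 mm (y); the ledge round the bed is 10 mm wide at the ends, 5 mm at the sides. The side walls and the -x wall stand 6.5 mm above it
- tray_lip (a point): middle of the inner lower edge of the lip at the tray's +x end: it overhangs the recess by 14 mm, across the full width; underside 11 mm above the ledge, lip 5.5 mm thick. The lip's edge is at x = 86 mm from the tray's centre, the end wall below it at 100 mm
- keeper (a joint): the keeper: a wooden turn button pivoted at its middle on top of the tray's -x wall, 0 when it lies along the wall clear of the recess, growing counterclockwise seen from above to 1.57 rad, square to the wall, when its inner end lies over the recess or the cover's edge; it stays where it is left (friction 0.03 N m)
- keeper_grip (a point): middle of the keeper, on its pivot, at x = -108 mm, y = 0 in the tray, 42 mm above the bench; the bar is 56 mm long (its y axis), 12 mm wide and 18 mm high, from 33 to 51 mm above the bench
- rack: fixed white draining rack, origin at the centre of its underside: two notched rails along its y axis, 90 mm apart (at x = -45 and 45 mm), 12 mm thick; rods lie along its x axis in notches at y = -60, -20, 20, 60 mm, axis at z 35 mm, notch sides 3 mm above the axis; free space under their middles
- pad: fixed cork pad 75 x 150 x 3 mm, the rake's place; origin at the centre of its underside
- rake_grip (a point): wooden hand rake standing on its tines, 90 mm high, 180 g; this point is the middle of its grip block, 68 mm above the tine tips; z up, y along the rake's width. Grip block 18 mm (x) by 70 mm (y), 44 to 90 mm above the tips, on a crossbar 32 x 124 mm, 30 to 44 mm above the tips. The same either way round
- rake_foot (a point): point of the rake midway between its tine tips, at their height; axes as rake_grip. Two rows of six tines, 7 mm thick with round tips: rows at x = -10 and 10 mm, tines at y = -50, -30, -10, 10, 30, 50 mm, so over the tray's middle they run above the crests with the rods between them. Set down among the rods at mid-tray and drawn outwards, the tines turn the rods straight
- cover_grip (a point): the tray's plywood cover, 196 mm (x) by 145 mm (y) by 6 mm, 200 g, the same either way round. This point is the middle of the batten on top, its handle: 16 mm (x) by 70 mm (y), 6 to 40 mm above the plate's underside; the point is 23 mm above the underside at the plate's centre; z square to the plate. Too long to go in level: one end goes under the lip at a slope of about 10 degrees
- tray_rod1_mid (a point): bright steel stirring rod, round, 10 mm diameter, 140 mm long, rounded ends, 60 g; this point is its middle, its x axis runs along the rod. At the start it lies askew across the ridges in the tray; may be absent
- tray_rod2_mid (a point): bright steel stirring rod, round, 10 mm diameter, 140 mm long, rounded ends, 60 g; this point is its middle, its x axis runs along the rod. At the start it lies askew across the ridges in the tray; may be absent
- tray_rod3_mid (a point): bright steel stirring rod, round, 10 mm diameter, 140 mm long, rounded ends, 60 g; this point is its middle, its x axis runs along the rod. At the start it lies askew across the ridges in the tray; may be absent
- rack_rod1_mid (a point): bright steel stirring rod, round, 10 mm diameter, 140 mm long, rounded ends, 60 g; this point is its middle, its x axis runs along the rod. At the start it lies on the rack; may be absent
- rack_rod2_mid (a point): bright steel stirring rod, round, 10 mm diameter, 140 mm long, rounded ends, 60 g; this point is its middle, its x axis runs along the rod. At the start it lies on the rack; may be absent
- rack_rod3_mid (a point): bright steel stirring rod, round, 10 mm diameter, 140 mm long, rounded ends, 60 g; this point is its middle, its x axis runs along the rod. At the start it lies on the rack; may be absent
- rack_rod4_mid (a point): bright steel stirring rod, round, 10 mm diameter, 140 mm long, rounded ends, 60 g; this point is its middle, its x axis runs along the rod. At the start it lies on the rack; may be absent
- bottle_amber: bystander: amber dropper bottle, 38 mm wide, 98 mm high; origin at the centre of its underside
- bottle_alu: bystander: aluminium bottle, 44 mm wide, 105 mm high; origin at the centre of its underside
- beaker: bystander: white cup, 66 mm wide, 75 mm high; origin at the centre of its underside
Mind the look-alikes: they are no part of the job. What is shaped like the part that bears tray_rod2_mid but pink, purple or red is not meant.

How it is judged:
On the way, in this order (a step that is already met when the one before it is completed fails the run):
1. the rake, its tines down at the crests, has been drawn to the lip end of the tray (x of rake_foot in the frame of tray between 0.04 and 0.09 m and y of rake_foot in the frame of tray between -0.015 and 0.015 m and z of rake_foot in the frame of tray below 0.027 m), for 0.1 s.
2. the rake, its tines down at the crests, has been drawn back to the open end (x of rake_foot in the frame of tray between -0.09 and -0.04 m and y of rake_foot in the frame of tray between -0.015 and 0.015 m and z of rake_foot in the frame of tray below 0.027 m), for 0.1 s.
3. every rod lies in a groove and the rake stands on its pad (x of tray_rod1_mid in the frame of tray between -0.03 and 0.03 m and y of tray_rod1_mid in the frame of tray between -0.07 and 0.07 m and z of each of tray_rod1_mid, tray_rod2_mid, tray_rod3_mid, rack_rod1_mid, rack_rod2_mid, rack_rod3_mid, rack_rod4_mid in the frame of tray below 0.0185 m and angle between the x axis of each of tray_rod1_mid, tray_rod2_mid, tray_rod3_mid, rack_rod1_mid, rack_rod2_mid, rack_rod3_mid, rack_rod4_mid and the x axis of tray, either way round below 0.06 rad and x of tray_rod2_mid in the frame of tray between -0.03 and 0.03 m and y of tray_rod2_mid in the frame of tray between -0.07 and 0.07 m and x of tray_rod3_mid in the frame of tray between -0.03 and 0.03 m and y of tray_rod3_mid in the frame of tray between -0.07 and 0.07 m and x of rack_rod1_mid in the frame of tray between -0.03 and 0.03 m and y of rack_rod1_mid in the frame of tray between -0.07 and 0.07 m and x of rack_rod2_mid in the frame of tray between -0.03 and 0.03 m and y of rack_rod2_mid in the frame of tray between -0.07 and 0.07 m and x of rack_rod3_mid in the frame of tray between -0.03 and 0.03 m and y of rack_rod3_mid in the frame of tray between -0.07 and 0.07 m and x of rack_rod4_mid in the frame of tray between -0.03 and 0.03 m and y of rack_rod4_mid in the frame of tray between -0.07 and 0.07 m and horizontal distance between rake_foot and pad below 0.04 m and angle between rake_foot's own z axis and vertical below 0.1 rad and z of rake_foot in the frame of pad below 0.01 m), for 0.3 s.
At the end, for the whole second after the job is handed in: each rod in a groove (axis under 18.5 mm above the tray's underside, within 0.06 rad of the grooves); cover level within 0.02 rad, within 5 mm of the middle of its recess and 3 mm of seated height; keeper past 1.35 rad; rake upright within 40 mm of the pad's centre; all at rest (all of step 3 and value of joint keeper above 1.35 rad and x of cover_grip in the frame of tray between -0.005 and 0.005 m and y of cover_grip in the frame of tray between -0.005 and 0.005 m and z of cover_grip in the frame of tray between 0.0455 and 0.0505 m and angle between cover_grip's own z axis and vertical below 0.02 rad and angle between the x axis of cover_grip and the x axis of tray, either way round below 0.05 rad and linear speed of each of cover, rake below 0.01 m/s); the robot touches nothing.
It fails at once if the bottle amber is pushed away or tipped (distance of bottle_amber from where it was at the start of the episode above 0.04 m or angle between bottle_amber's own z axis and vertical above 0.4 rad).
It fails at once if the bottle alu is pushed away or tipped (distance of bottle_alu from where it was at the start of the episode above 0.04 m or angle between bottle_alu's own z axis and vertical above 0.4 rad).
It fails at once if the beaker is pushed away or tipped (distance of beaker from where it was at the start of the episode above 0.04 m or angle between beaker's own z axis and vertical above 0.4 rad).
Of tray_rod1, tray_rod2, tray_rod3 only 2 to 3 are there at a start; the rules pass over those that are not, and their reading is None.
Of rack_rod1, rack_rod2, rack_rod3, rack_rod4 only 2 to 4 are there at a start; the rules pass over those that are not, and their reading is None.
At some moment in a run one of cover, tray_rod1, tray_rod2, tray_rod3 may be knocked a few centimetres aside while the robot is not near it.
It also fails if it takes over 210 s, if anything falls off the work surface, if the arm or the gripper's body presses on something with over 40 N, if the wrist force passes 120 N, or if a joint passes its speed limit or range.

ROBOT

A 6-joint arm with a two-finger parallel gripper is mounted at the origin on the work surface. World frame = base frame: x ahead of the robot, y to its left, z up, the work surface at z = 0. Lengths are in m, angles in rad, forces in N, time in s.
With the tool pointing down it reaches from about 0.3 to 0.875 m from the base axis. Payload 4.2 kg.
Tool frame: the origin (TCP) lies at the very end of the fingers, on their centre line; the grasp point (between the pads) lies 19 mm behind it; z points along the fingers, y is the line along which they close (so a half turn about z gives the same grasp; the last joint's range is limited). The gripper opens to 85 mm and grips with 20 to 120 N. Pads are 22 mm wide; open, the fingers measure 114 mm over their backs; the gripper's body (76 mm by 85 mm) begins 54 mm behind the grasp point. The pads swing forward as they close: fully open they stand 13 mm farther back than shut.
Start: joints at [1.212, 0.32, 1.565, -0, 1.257, -0.02], TCP at [0.191, 0.542, 0.231] pointing down, gripper open.
Joint ranges: [-3.11, 3.11], [-0.84, 2.01], [0.21, 2.61], [-1.34, 4.49], [0.05, 2.63], [-2.56, 2.56]. Speed limits (rad/s): [2.57, 2.57, 3.14, 3.14, 3.14, 3.14].

INTERFACE

Orientations are given as a rotation vector (axis times angle).
In Python, from cell import manip, optics gives the robot as it stands. The module is installed in compiled form; this text tells all that it offers.
- The arm moves only by the tool carry_out, never from a script. Its argument "increments" is a list that holds one entry, the list of rows, each a list of 5 numbers: the shift along the tool's x, y, z in units of 50 mm (1.0 is 50 mm), then the turn about the tool's z in units of 0.1 rad (1.0 is 0.1 rad), then the opening, from 0 (shut) to 1 (fully open). In form: [[[tx, ty, tz, turn, fingers], ...]]. A call has 1 to 8 rows; each row shifts and turns the commanded pose from where the row before left it, along the tool's axes as they then stand; what a row does not reach is not made up. A row lasts 1/10 s, in which the tool goes at most 50 mm and 8.59 degrees, less where a joint would pass 70% of its speed; a pose out of reach is approached as far as the arm can. A call with a number of a shift or a turn outside -1 to 1 is refused whole. A call with a gripper value outside its range is refused whole. The fingers move at their own pace and stop on an object; "newtons" is the grip in N (left out, the last holds). Time passes only in rows, so rows that do not move let the fingers close. It gives the time, the measured TCP pose, the force, the opening and the grip force at its end, in the units of the state.
- manip.get_state(): the state, without advancing time (a new reading comes with each control period).
- optics.camera(name): name is "scene" or "top" or "wrist"; returns a dict with "img" (384x512x3 uint8, red, green, blue), "intrinsics" (3x3 intrinsics, pixels), "pose" (4x4, takes a point from camera to world coordinates). Camera axes: x right, y down, z forward; pixel columns grow to the right and rows downward; lengths in m; the calibration is good to about 2 mm. A picture is of the moment at which its call begins. There is no depth.
- manip.finish_job(): hands the job in; it is judged then, once.
The state is a dict: "t": time; "joint_positions": joint angles; "dq": joint speeds; "tau": joint torques, N m; "tcp_pos": TCP position; "tool_rot": TCP orientation; "contact_force": force on the tool from outside, world axes, zero at the start; "ft_torque": the same for the moment, N m; "finger_gap": finger opening in m; "finger_force": force on a finger pad.
Only numpy, scipy, OpenCV 4.12 (cv2) and the standard library are available. Lean on these libraries where they do the work, as an engineer would, in place of code of your own. Each camera call takes 0.05 s, during which the arm holds its last target. There are 200 camera calls.

## Working session

There is one attempt and no reset: what is moved stays moved. The work goes in short steps, Python scripts to look and compute and a tool call to move; the robot and the scene stay as the last step left them, time stands still between calls to the robot, and variables do not carry over. Pictures are saved under pics/ and viewed, at most 14 in all, crops included, and the job is handed in when it is done.

Besides the shell and the picture viewer there is one more tool, called after "Call:" as name(argument=value, ...) on one line, values as JSON. carry_out: Moves the arm, as the interface text tells. Shifts and turns lie within -1 to 1; 1 stands for 50 mm of shift or 0.1 rad of turn. Its arguments: {"type":"object","properties":{"increments":{"type":"array","items":{"type":"array","items":{"type":"array","items":{"type":"number"}}}},"newtons":{"type":"number"}},"required":["increments"]}

```bash
mkdir -p pics; ls; python3 - <<'E'
from cell import manip, optics
import cv2,numpy as np
s=manip.get_state();print(s)
for n in ["scene","top"]:
    c=optics.camera(n);cv2.imwrite(f"pics/{n}0.png",c["img"][:,:,::-1]);print(n,c["intrinsics"].round(1).tolist(),c["pose"].round(4).tolist())
E
```

```text
pics
{'t': 0.0, 'joint_positions': array([ 1.21201726e+00,  3.20278232e-01,  1.56569514e+00,  2.32464347e-05,
        1.25736690e+00, -2.00063512e-02]), 'dq': array([-0.00144558, -0.0008259 ,  0.00138312, -0.0004019 , -0.00027802,
        0.00092811]), 'tau': array([-1.28907559e-03, -4.15517020e+01, -2.34158778e+01, -1.16656379e-04,
        7.87282566e-03,  9.67408340e-07]), 'tcp_pos': array([0.19091833, 0.54187386, 0.23048384]), 'tool_rot': array([-5.29553709e-01, -3.09628269e+00,  2.68922613e-03]), 'contact_force': array([-0.33864332, -0.56813746,  0.4873253 ]), 'ft_torque': array([-0.00328889,  0.00244711, -0.03064213]), 'finger_force': 0.0, 'finger_gap': 0.08531455704741177}
scene [[454.8, 0.0, 250.1], [0.0, 454.8, 189.5], [0.0, 0.0, 1.0]] [[0.8554, 0.3417, -0.3892, 1.0004], [0.5179, -0.5783, 0.6304, -0.7323], [-0.0097, -0.7408, -0.6717, 0.8401], [0.0, 0.0, 0.0, 1.0]]
top [[360.2, 0.0, 253.6], [0.0, 360.2, 186.8], [0.0, 0.0, 1.0]] [[-0.1078, -0.9715, 0.2111, 0.2875], [-0.9942, 0.1061, -0.0196, -0.0126], [-0.0034, -0.212, -0.9773, 1.2203], [0.0, 0.0, 0.0, 1.0]]
```

View pics/scene0.png

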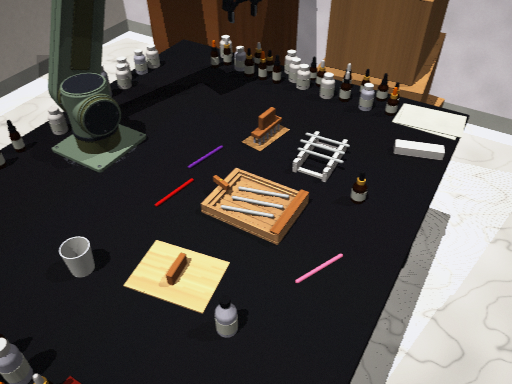

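View pics/top0.png

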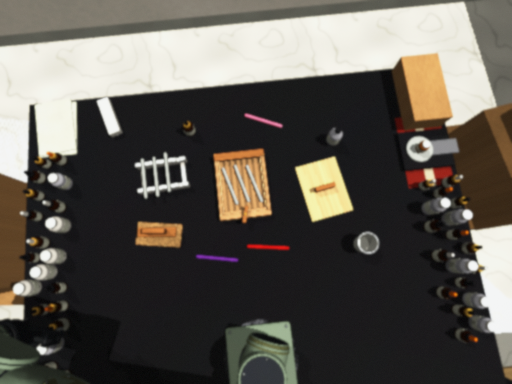

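Scene picture: tray around (255,205) with three steel rods, rack (322,155), rake on its pad (266,130) and cover (178,272). The pink, purple and red sticks are look-alikes lying outside the tray. In the top picture the tray is at (242,186), rack (162,175), rake (158,233) and cover (324,188).

```bash
python3 - <<'E'
import cv2
t=cv2.imread("pics/top0.png");s=cv2.imread("pics/scene0.png")
cv2.imwrite("pics/topc.png",cv2.resize(t[130:260,125:365],None,fx=3.33,fy=3.33,interpolation=cv2.INTER_CUBIC))
cv2.imwrite("pics/scc.png",cv2.resize(s[95:245,190:360],None,fx=4,fy=4,interpolation=cv2.INTER_CUBIC))
E
```

```text
(no output)
```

View pics/topc.png

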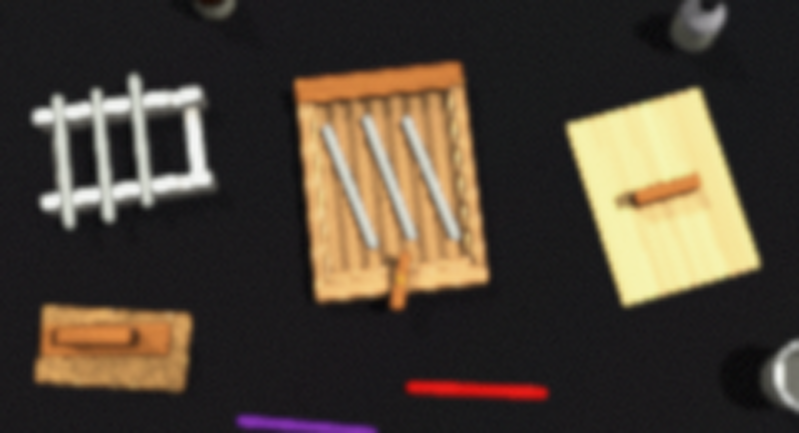

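View pics/scc.png

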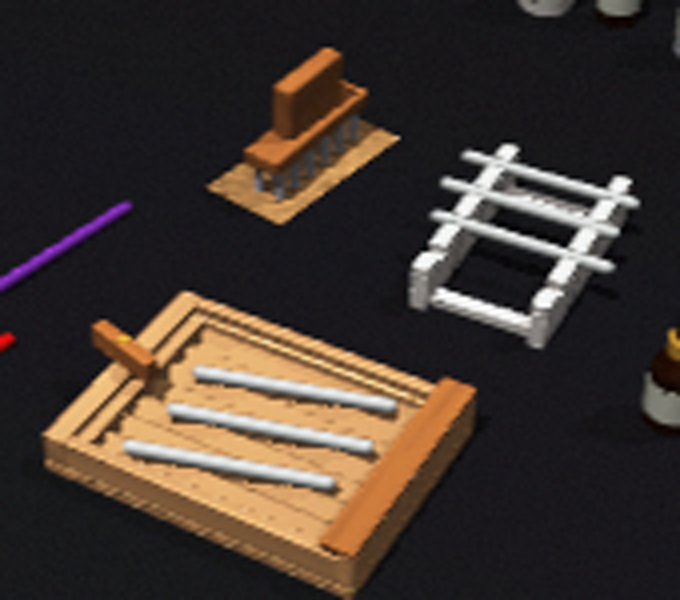

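The crops show three steel rods askew on the crests, three rods in the rack, and one rack notch empty. The keeper is turned in, its middle near crop (401,282). The rake's tines are down on the pad.

```bash
cat > h.py <<'E'
import numpy as np, cv2
from scipy.spatial.transform import Rotation as R
from cell import manip, optics
def ray(c,px,z):
    K,P=c["intrinsics"],c["pose"]
    d=P[:3,:3]@np.linalg.solve(K,[px[0],px[1],1.]); o=P[:3,3]
    return o+d*(z-o[2])/d[2]
def proj(c,p):
    K,P=c["intrinsics"],c["pose"]; q=K@(P[:3,:3].T@(np.asarray(p)-P[:3,3])); return q[:2]/q[2]
def go(x,y,z,yaw):
    "deltas in tool axes AFTER turning so that tool y points along yaw(mod pi)"
    s=manip.get_state();M=R.from_rotvec(s["tool_rot"]).as_matrix()
    a=np.arctan2(M[1,1],M[0,1]); d=(yaw-a+np.pi/2)%np.pi-np.pi/2
    y2=a+d; ty=np.array([np.cos(y2),np.sin(y2),0]); tz=np.array([0,0,-1.]); tx=np.cross(ty,tz)
    D=np.array([x,y,z])-s["tcp_pos"]
    print("t%.1f tcp %s yaw %.3f q6 %.2f | turn units %.2f (tool z down: +turn = -yaw), then shift units %s"%(s["t"],s["tcp_pos"].round(4),a,s["joint_positions"][5],-d/0.1,np.round([D@tx/.05,D@ty/.05,D@tz/.05],3)))
E
python3 - <<'E'
from h import *
c=optics.camera("top")
f=lambda p:(125+p[0]/3.333,130+p[1]/3.333)
L=lambda n,p,z:print(n,ray(c,f(p),z)[:2].round(3))
L("lipL",(294,80),.0415);L("lipR",(463,62),.0415);L("opL",(316,300),.0315);L("opR",(489,280),.0315)
L("keepIn",(405,258),.051);L("keepOut",(398,308),.051)
for p in [(58,98),(70,226),(97,92),(109,220),(135,77),(149,205)]:L("rackrod",p,.035)
for p in [(50,336),(138,336)]:L("rakegrip",p,.093)
for p in [(42,305),(192,313),(36,383),(184,391)]:L("pad",p,.003)
for p in [(568,123),(699,88),(760,268),(624,306)]:L("cover",p,.006)
for p in [(326,127),(374,246),(368,117),(410,240),(408,118),(455,239)]:L("trayrod",p,.023)
E
```

```text
lipL [0.671 0.089]
lipR [ 0.671 -0.086]
opL [0.444 0.087]
opR [ 0.446 -0.086]
keepIn [ 0.474 -0.006]
keepOut [0.425 0.006]
rackrod [0.68  0.332]
rackrod [0.545 0.326]
rackrod [0.682 0.292]
rackrod [0.547 0.287]
rackrod [0.694 0.252]
rackrod [0.558 0.246]
rakegrip [0.43  0.333]
rakegrip [0.421 0.251]
pad [0.473 0.367]
pad [0.449 0.216]
pad [0.395 0.376]
pad [0.371 0.229]
cover [ 0.604 -0.19 ]
cover [ 0.627 -0.332]
cover [ 0.431 -0.364]
cover [ 0.408 -0.221]
trayrod [0.623 0.062]
trayrod [0.494 0.025]
trayrod [0.629 0.017]
trayrod [ 0.496 -0.012]
trayrod [ 0.623 -0.024]
trayrod [ 0.492 -0.058]
```

```bash
python3 - <<'E'
from h import *
go(.50,0,.28,1.33)
E
```

```text
t0.1 tcp [0.191  0.542  0.2307] yaw 1.232 q6 -0.02 | turn units -0.98 (tool z down: +turn = -yaw), then shift units [-8.587 -9.053 -0.987]
```

Call:
carry_out(increments=[[[0,0,-0.99,-0.98,1],[-0.55,-0.58,0,0,1],[-0.57,-0.6,0,0,1],[-0.57,-0.6,0,0,1],[-0.57,-0.6,0,0,1],[-0.57,-0.6,0,0,1],[-0.57,-0.6,0,0,1],[-0.57,-0.6,0,0,1]]])

```text
t: 0.95
tcp_pos: [0.3344, 0.2904, 0.2807]
tool_rot: [0.377, 3.119, -0.0]
contact_force: [0.6, -0.0, 0.8]
finger_gap: 0.0855
finger_force: 0.0
```

Call:
carry_out(increments=[[[-0.57,-0.6,0,0,1],[-0.57,-0.6,0,0,1],[-0.57,-0.6,0,0,1],[-0.57,-0.6,0,0,1],[-0.57,-0.6,0,0,1],[-0.57,-0.6,0,0,1],[-0.57,-0.6,0,0,1],[-0.57,-0.6,0,0,1]]])

```text
t: 1.75
tcp_pos: [0.4986, 0.0029, 0.2806]
tool_rot: [-0.378, -3.119, -0.0]
contact_force: [1.1, -0.1, -0.1]
finger_gap: 0.0857
finger_force: 0.0
```

```bash
python3 - <<'E'
from h import *
go(.46,0,.2,1.33)
c=optics.camera("wrist");cv2.imwrite("pics/w1.png",c["img"][:,:,::-1]);print(c["pose"].round(3).tolist(),c["intrinsics"][0])
import pickle;pickle.dump(c,open("w1.pkl","wb"))
E
```

```text
t1.8 tcp [0.4986 0.0029 0.2806] yaw 1.330 q6 -1.35 | turn units -0.00 (tool z down: +turn = -yaw), then shift units [ 0.737 -0.241  1.613]
[[0.238, 0.935, 0.262, 0.432], [0.971, -0.23, -0.063, 0.02], [0.001, 0.269, -0.963, 0.423], [0.0, 0.0, 0.0, 1.0]] [339.00125037   0.         257.25516389]
```

View pics/w1.png

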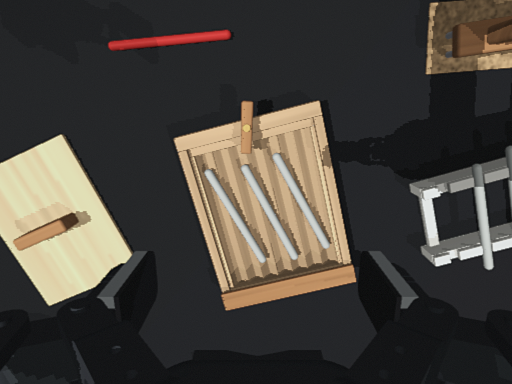

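```bash
python3 - <<'E'
from h import *
import pickle;c=pickle.load(open("w1.pkl","rb"))
L=lambda n,p,z:print(n,p,ray(c,p,z)[:2].round(4))
L("open corners",(174,139),.0315);L("",(320,101),.0315)
L("lip outer top",(227,309),.0415);L("",(355,281),.0415)
L("keeper pivot",(247,128),.051);L("k in",(247,153),.051);L("k out",(247,102),.051)
for p in [(248,101),(247,153)]:L("kend",p,.051)
for p in [(209,172),(264,260),(246,168),(295,257),(279,157),(326,246)]:L("rodend",p,.023)
# segment yellow dot and rods
im=c["img"].astype(int);hsv=cv2.cvtColor(c["img"],cv2.COLOR_RGB2HSV)
m=((hsv[...,1]<45)&(hsv[...,2]>90)).astype(np.uint8);m[:150]=0;m[270:]=0;m[:,:195]=0;m[:,335:]=0
m=cv2.morphologyEx(m,cv2.MORPH_OPEN,np.ones((3,3)))
for k in cv2.findContours(m,0,2)[0]:
    if cv2.contourArea(k)<150: continue
    vx,vy,x0,y0=cv2.fitLine(k,2,0,.01,.01).ravel(); t=(k[:,0]-[x0,y0])@[vx,vy]
    a,b=[ray(c,(x0+vx*s,y0+vy*s),.023)[:2] for s in (t.min(),t.max())]
    print("rod",a.round(4),b.round(4),"len",np.linalg.norm(a-b).round(3),"ang",np.arctan2(*(b-a)[::-1]).round(3))
E
```

```text
open corners (174, 139) [ 0.4487 -0.0818]
 (320, 101) [0.4474 0.0883]
lip outer top (227, 309) [ 0.6715 -0.0785]
 (355, 281) [0.671 0.088]
keeper pivot (247, 128) [0.4554 0.0032]
k in (247, 153) [ 0.4815 -0.0035]
k out (247, 102) [0.4293 0.0098]
kend (248, 101) [0.4285 0.0111]
kend (247, 153) [ 0.4815 -0.0035]
rodend (209, 172) [ 0.4965 -0.0551]
rodend (264, 260) [ 0.6246 -0.0179]
rodend (246, 168) [ 0.5024 -0.0108]
rodend (295, 257) [0.63   0.0218]
rodend (279, 157) [0.4989 0.0305]
rodend (326, 246) [0.6244 0.0634]
rod [ 0.4925 -0.0575] [ 0.6266 -0.0187] len 0.14 ang 0.282
rod [ 0.4974 -0.0136] [0.6325 0.0221] len 0.14 ang 0.258
rod [0.4928 0.0258] [0.6268 0.0647] len 0.139 ang 0.282
```

```bash
python3 - <<'E'
from h import *
go(.455,.003,.037,1.30)
E
```

```text
t1.8 tcp [ 0.5018 -0.002   0.2803] yaw 1.327 q6 -1.35 | turn units 0.27 (tool z down: +turn = -yaw), then shift units [ 0.929 -0.153  4.866]
```

Call:
carry_out(increments=[[[0,0,0,0.27,1],[0.46,-0.08,0.8,0,1],[0.47,-0.07,0.8,0,1],[0,0,0.8,0,1],[0,0,0.8,0,1],[0,0,0.8,0,1],[0,0,0.5,0,1],[0,0,0.366,0,1]]])

```text
t: 2.6
tcp_pos: [0.4496, 0.0109, 0.0358]
tool_rot: [-0.418, -3.11, -0.0]
contact_force: [0.2, 0.3, 0.8]
finger_gap: 0.0858
finger_force: 0.0
```

Call:
carry_out(increments=[[[0,0,0,0,0],[0,0,0,0,0],[0,0,0,0,0],[0,0,0,0,0],[0,0,0,0,0],[0,0,0,0,0]]], newtons=25)

```text
t: 3.2
tcp_pos: [0.4502, 0.0034, 0.0392]
tool_rot: [-0.406, -3.115, 0.019]
contact_force: [-5.9, -35.2, 13.9]
finger_gap: 0.0116
finger_force: 25.0
```

Call:
carry_out(increments=[[[0,0,0,0,0],[0,0,0,0,0],[0,0,0,0,0],[0,0,0,0,0],[0,0,0,0,0]]])

```text
t: 3.7
tcp_pos: [0.4502, 0.0034, 0.0392]
tool_rot: [-0.409, -3.115, 0.017]
contact_force: [-6.1, -33.6, 12.3]
finger_gap: 0.0116
finger_force: 24.6
```

Call:
carry_out(increments=[[[-0.1,-0.12,-0.08,0,0],[0,0,0,0,0],[0,0,0,0,0]]])

```text
t: 4.0
tcp_pos: [0.4502, 0.0026, 0.04]
tool_rot: [-0.42, -3.104, 0.001]
contact_force: [-5.7, 0.6, -10.6]
finger_gap: 0.011
finger_force: 27.3
```

```bash
python3 - <<'E'
from h import *
go(.455,.003,.037,0); print(manip.get_state()["contact_force"],manip.get_state()["ft_torque"])
E
```

```text
t4.0 tcp [0.4502 0.0026 0.04  ] yaw 1.302 q6 -1.32 | turn units 13.02 (tool z down: +turn = -yaw), then shift units [0.007 0.097 0.061]
[ -5.67077523   0.64804967 -10.57917474] [0.16533333 0.78844963 0.02266879]
```

Call:
carry_out(increments=[[[0,0,0.06,1,0],[0,0,0,1,0],[0,0,0,1,0],[0,0,0,1,0],[0,0,0,1,0],[0,0,0,1,0],[0,0,0,1,0],[0,0,0,1,0]]])

```text
t: 4.8
tcp_pos: [0.4525, 0.0054, 0.0399]
tool_rot: [-1.606, -2.694, -0.004]
contact_force: [-5.8, 15.7, 12.2]
finger_gap: 0.0112
finger_force: 30.0
```

Call:
carry_out(increments=[[[0,0,0,1,0],[0,0,0,1,0],[0,0,0,1,0],[0,0,0,1,0],[0,0,0,1,0],[0,0,0,0,0],[0,0,0,0,0]]])

```text
t: 5.5
tcp_pos: [0.4547, 0.0059, 0.0399]
tool_rot: [-2.22, -2.218, -0.008]
contact_force: [-2.8, 17.2, 5.7]
finger_gap: 0.011
finger_force: 29.4
```

Call:
carry_out(increments=[[[0,0,0,0,0.5],[0,0,0,0,0.5],[0,0,0,0,0.5],[0,0,-0.5,0,0.5],[0,0,-0.9,0,0.5],[0,0,-0.9,0,1],[0,0,-0.9,0,1],[0,0,-0.9,0,1]]])

```text
t: 6.3
tcp_pos: [0.4543, 0.0021, 0.2456]
tool_rot: [2.218, 2.224, 0.001]
contact_force: [1.4, -0.0, -1.2]
finger_gap: 0.0833
finger_force: 0.0
```

```bash
python3 - <<'E'
from h import *
go(.43,.26,.26,-.13)
E
```

```text
t6.3 tcp [0.4543 0.0021 0.2456] yaw 0.002 q6 -0.02 | turn units 1.32 (tool z down: +turn = -yaw), then shift units [ 5.051 -1.151 -0.288]
```

Call:
carry_out(increments=[[[0,0,-0.29,0.66,1],[0,0,0,0.66,1],[0.85,-0.2,0,0,1],[0.85,-0.2,0,0,1],[0.85,-0.2,0,0,1],[0.85,-0.2,0,0,1],[0.85,-0.2,0,0,1],[0.8,-0.15,0,0,1]]])

```text
t: 7.1
tcp_pos: [0.4297, 0.2618, 0.2582]
tool_rot: [2.36, 2.073, 0.001]
contact_force: [0.3, 0.1, 0.6]
finger_gap: 0.0851
finger_force: 0.0
```

Call:
carry_out(increments=[[[0,0,0,0,1],[0,0,0,0,1],[0,0,0,0,1]]])

```text
t: 7.4
tcp_pos: [0.4302, 0.2592, 0.2579]
tool_rot: [2.361, 2.072, -0.001]
contact_force: [0.1, 0.5, 0.2]
finger_gap: 0.0854
finger_force: 0.0
```

```bash
python3 - <<'E'
from h import *
go(.424,.292,.052,-.13)
c=optics.camera("wrist");cv2.imwrite("pics/w2.png",c["img"][:,:,::-1])
import pickle;pickle.dump(c,open("w2.pkl","wb"))
E
```

```text
t7.4 tcp [0.4302 0.2592 0.2579] yaw -0.130 q6 0.65 | turn units 0.00 (tool z down: +turn = -yaw), then shift units [ 0.634 -0.207  4.119]
```

View pics/w2.png

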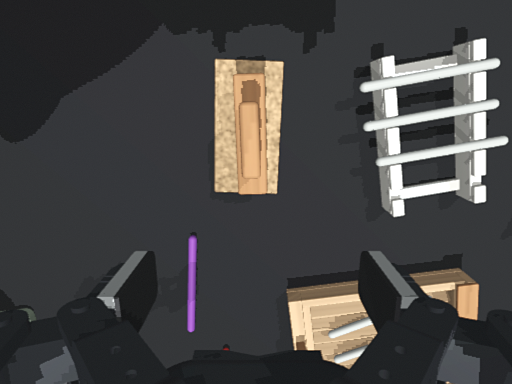

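```bash
python3 - <<'E'
from h import *
import pickle;c=pickle.load(open("w2.pkl","rb"))
def quad(n,ps,z):
    q=np.array([ray(c,p,z)[:2] for p in ps]);print(n,q.round(4).tolist(),"mean",q.mean(0).round(4),"ang(y dir)",[np.arctan2(*(q[i]-q[i+2])[::-1]).round(3) for i in (0,1)],"len",np.linalg.norm(q[0]-q[2]).round(3),np.linalg.norm(q[0]-q[1]).round(3))
quad("grip",[(241,102),(257,101),(242,177),(260,178)],.093)
quad("bar",[(235,74),(265,74),(236,193),(267,192)],.047)
quad("pad",[(215,60),(283,62),(214,191),(277,193)],.003)
for a,b in [((361,88),(496,63)),((366,128),(496,103)),((378,162),(506,140))]:
    A,B=ray(c,a,.037)[:2],ray(c,b,.037)[:2];print("rod",A.round(4),B.round(4),((A+B)/2).round(4),np.arctan2(*(B-A)[::-1]).round(3),np.linalg.norm(A-B).round(3))
# rails x positions: left rail outer top corners etc
for p in [(372,58),(390,57),(386,215),(404,213),(453,42),(485,40),(471,200),(486,200)]:print(p,ray(c,p,.038)[:2].round(4))
E
```

```text
grip [[0.4251, 0.33], [0.439, 0.329], [0.4165, 0.2637], [0.4329, 0.2606]] mean [0.4284 0.2958] ang(y dir) [np.float64(1.442), np.float64(1.482)] len 0.067 0.014
bar [[0.4209, 0.3572], [0.4501, 0.3534], [0.4043, 0.2375], [0.4375, 0.2343]] mean [0.4282 0.2956] ang(y dir) [np.float64(1.433), np.float64(1.466)] len 0.121 0.029
pad [[0.3991, 0.378], [0.4725, 0.3664], [0.3739, 0.2322], [0.4492, 0.2199]] mean [0.4237 0.2991] ang(y dir) [np.float64(1.4), np.float64(1.413)] len 0.148 0.074
rod [0.5459 0.3282] [0.681  0.3347] [0.6134 0.3314] 0.048 0.135
rod [0.5492 0.2874] [0.6833 0.2955] [0.6162 0.2914] 0.06 0.134
rod [0.5605 0.2495] [0.696  0.2556] [0.6283 0.2526] 0.045 0.136
(372, 58) [0.5577 0.3553]
(390, 57) [0.5755 0.3539]
(386, 215) [0.5671 0.1881]
(404, 213) [0.5872 0.1879]
(453, 42) [0.6373 0.3597]
(485, 40) [0.6684 0.3575]
(471, 200) [0.6612 0.1936]
(486, 200) [0.6777 0.1915]
```

```bash
python3 - <<'E'
from h import *
go(.428,.2955,.054,-.115)
E
```

```text
t7.5 tcp [0.4302 0.259  0.258 ] yaw -0.131 q6 0.65 | turn units -0.16 (tool z down: +turn = -yaw), then shift units [ 0.72  -0.128  4.081]
```

Call:
carry_out(increments=[[[0.36,-0.06,0,-0.16,1],[0.36,-0.07,0.4,0,1],[0,0,0.8,0,1],[0,0,0.8,0,1],[0,0,0.8,0,1],[0,0,0.8,0,1],[0,0,0.48,0,1],[0,0,0,0,1]]])

```text
t: 8.25
tcp_pos: [0.4262, 0.2941, 0.0512]
tool_rot: [-2.345, -2.089, 0.012]
contact_force: [-0.3, -0.0, 0.8]
finger_gap: 0.0853
finger_force: 0.0
```

Call:
carry_out(increments=[[[0,0,0,0,0],[0,0,0,0,0],[0,0,0,0,0],[0,0,0,0,0],[0,0,0,0,0],[0,0,0,0,0],[0,0,0,0,0],[0,0,0,0,0]]], newtons=80)

```text
t: 9.05
tcp_pos: [0.4285, 0.2973, 0.055]
tool_rot: [2.343, 2.093, 0.003]
contact_force: [0.1, -0.6, 6.6]
finger_gap: 0.0174
finger_force: 77.7
```

Call:
carry_out(increments=[[[0,0,-0.5,0,0],[0,0,-0.8,0,0],[0,0,-0.8,0,0],[0,0,-0.8,0,0],[0,0,0,-0.6,0],[0,0,0,-0.6,0],[0,0,0,0,0]]])

```text
t: 9.75
tcp_pos: [0.4276, 0.2967, 0.1989]
tool_rot: [-2.214, -2.229, 0.001]
contact_force: [0.1, 0.8, -1.2]
finger_gap: 0.0169
finger_force: 78.1
```

```bash
python3 - <<'E'
from h import *
go(.5627,.004,.074,.005)
E
```

```text
t9.8 tcp [0.4276 0.2967 0.1989] yaw 0.007 q6 0.58 | turn units 0.02 (tool z down: +turn = -yaw), then shift units [-5.867  2.673  2.499]
```

Call:
carry_out(increments=[[[-0.7,0.3,0,0,0],[-0.75,0.35,0,0,0],[-0.75,0.35,0,0,0],[-0.75,0.35,0,0,0],[-0.75,0.35,0,0,0],[-0.75,0.35,0,0,0],[-0.75,0.35,0,0,0],[-0.667,0.273,0,0,0]]])

```text
t: 10.55
tcp_pos: [0.5641, 0.0025, 0.1982]
tool_rot: [-2.215, -2.226, 0.001]
contact_force: [0.1, 0.7, -2.0]
finger_gap: 0.017
finger_force: 78.1
```

Call:
carry_out(increments=[[[0,0,0,0,0],[0,0,0,0,0],[0,0,0.6,0,0],[0,0,0.6,0,0],[0,0,0.4,0,0],[0,0,0,0,0],[0,0,0,0,0]]])

```text
t: 11.25
tcp_pos: [0.5635, 0.0055, 0.1193]
tool_rot: [-2.212, -2.23, -0.0]
contact_force: [-0.1, 1.0, -1.6]
finger_gap: 0.0171
finger_force: 78.2
```

```bash
python3 - <<'E'
from h import *
go(.5627,.004,.074,.005)
w=optics.camera("wrist");c=optics.camera("scene");cv2.imwrite("pics/r1.png",np.hstack([cv2.resize(c["img"][150:250,190:320],(520,400),interpolation=cv2.INTER_CUBIC)[:,:400],cv2.resize(w["img"][100:300,100:300],(400,400))])[:,:,::-1])
E
```

```text
t11.2 tcp [0.5635 0.0055 0.1193] yaw 0.008 q6 -0.02 | turn units 0.03 (tool z down: +turn = -yaw), then shift units [-0.03  -0.016  0.906]
```

View pics/r1.png

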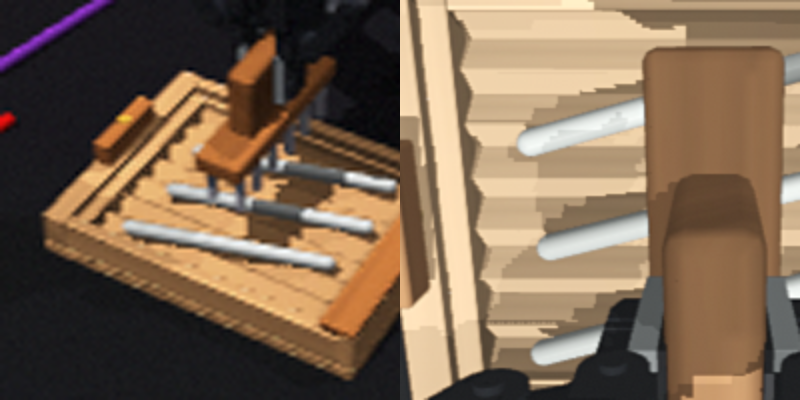

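The rake hangs over mid-tray, upright and aligned with the grooves. The keeper lies along the wall and the rods are unchanged. I'm setting the tines down now.

Call:
carry_out(increments=[[[-0.03,-0.02,0.3,0,0],[0,0,0.25,0,0],[0,0,0.15,0,0],[0,0,0.1,0,0],[0,0,0.08,0,0],[0,0,0,0,0],[0,0,0,0,0]]], newtons=100)

```text
t: 12.05
tcp_pos: [0.5634, 0.003, 0.0755]
tool_rot: [2.213, 2.229, 0.002]
contact_force: [0.3, 0.4, -0.5]
finger_gap: 0.0171
finger_force: 98.7
```

Call:
carry_out(increments=[[[0,0,0.05,0,0],[0,0.15,0,0,0],[0,0.15,0,0,0],[0,0.15,0,0,0],[0,0.15,0,0,0],[0,0.15,0,0,0],[0,0.15,0,0,0],[0,0.15,0,0,0]]])

```text
t: 12.85
tcp_pos: [0.6158, 0.0033, 0.0722]
tool_rot: [-2.214, -2.229, 0.0]
contact_force: [-0.5, 0.6, -2.1]
finger_gap: 0.0172
finger_force: 98.4
```

Call:
carry_out(increments=[[[0,0.1,0,0,0],[0,0,0,0,0],[0,0,0,0,0],[0,0,0,0,0],[0,-0.15,0,0,0],[0,-0.15,0,0,0],[0,-0.15,0,0,0],[0,-0.15,0,0,0]]])

```text
t: 13.65
tcp_pos: [0.5891, 0.0031, 0.0726]
tool_rot: [-2.213, -2.229, 0.0]
contact_force: [0.1, 0.3, -1.3]
finger_gap: 0.0171
finger_force: 98.4
```

Call:
carry_out(increments=[[[0,-0.2,0,0,0],[0,-0.2,0,0,0],[0,-0.2,0,0,0],[0,-0.2,0,0,0],[0,-0.2,0,0,0],[0,-0.2,0,0,0],[0,-0.2,0,0,0],[0,-0.2,0,0,0]]])

```text
t: 14.45
tcp_pos: [0.5094, 0.0026, 0.0726]
tool_rot: [2.214, 2.229, 0.0]
contact_force: [0.1, 0.7, -1.6]
finger_gap: 0.0167
finger_force: 98.4
```

Call:
carry_out(increments=[[[0,-0.1,0,0,0],[0,-0.05,0,0,0],[0,0,0,0,0],[0,0,0,0,0],[0,0,0,0,0]]])

```text
t: 14.95
tcp_pos: [0.5032, 0.0025, 0.0725]
tool_rot: [2.213, 2.229, 0.001]
contact_force: [-0.7, -0.4, -0.8]
finger_gap: 0.0165
finger_force: 98.4
```

Call:
carry_out(increments=[[[0,0,-0.3,0,0],[0,0,-0.7,0,0],[0,0,-0.8,0,0],[0,0,-0.8,0.7,0],[0,0,0,0.7,0],[0,0,0,0,0],[0,0,0,0,0]]])

```text
t: 15.65
tcp_pos: [0.5021, 0.0025, 0.2017]
tool_rot: [-2.362, -2.07, 0.002]
contact_force: [-0.2, 0.5, -2.0]
finger_gap: 0.0173
finger_force: 98.6
```

```bash
python3 - <<'E'
from h import *
go(.424,.301,.056,-.13)
c=optics.camera("scene");cv2.imwrite("pics/s2.png",cv2.resize(c["img"][150:250,190:320],(780,600),interpolation=cv2.INTER_CUBIC)[:,:,::-1])
E
```

```text
t15.7 tcp [0.5021 0.0025 0.2017] yaw -0.132 q6 0.11 | turn units -0.02 (tool z down: +turn = -yaw), then shift units [ 5.717 -2.323  2.915]
```

View pics/s2.png

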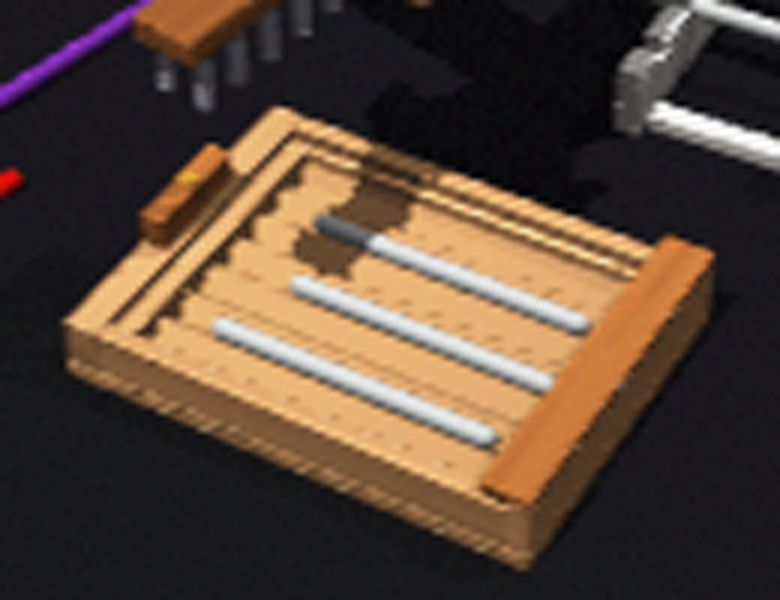

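All three rods now lie straight in grooves, with free grooves between them. The rake goes back to its pad.

Call:
carry_out(increments=[[[0.7,-0.28,0,0,0],[0.72,-0.29,0,0,0],[0.72,-0.29,0,0,0],[0.72,-0.29,0,0,0],[0.72,-0.29,0,0,0],[0.72,-0.29,0,0,0],[0.72,-0.29,0,0,0],[0.69,-0.3,0,0,0]]])

```text
t: 16.5
tcp_pos: [0.4246, 0.3022, 0.2012]
tool_rot: [-2.363, -2.07, 0.004]
contact_force: [0.1, -0.2, -0.1]
finger_gap: 0.0169
finger_force: 98.5
```

Call:
carry_out(increments=[[[0,0,0,0,0],[0,0,0.6,0,0],[0,0,0.8,0,0],[0,0,0.7,0,0],[0,0,0.5,0,0],[0,0,0.2,0,0],[0,0,0,0,0],[0,0,0,0,0]]])

```text
t: 17.3
tcp_pos: [0.4264, 0.301, 0.0632]
tool_rot: [2.364, 2.069, 0.002]
contact_force: [-0.4, -0.3, -1.0]
finger_gap: 0.0169
finger_force: 98.5
```

Call:
carry_out(increments=[[[0,0,0.1,0,0],[0,0,0.05,0,0],[0,0,0.02,0,0],[0,0,0,0,0],[0,0,0,0,0]]])

```text
t: 17.8
tcp_pos: [0.4262, 0.3014, 0.0552]
tool_rot: [2.364, 2.069, 0.004]
contact_force: [-1.3, 0.5, 6.2]
finger_gap: 0.017
finger_force: 99.6
```

Call:
carry_out(increments=[[[0,0,0,0,0.4],[0,0,0,0,0.6],[0,0,0,0,0.8],[0,0,0,0,1],[0,0,-0.4,0,1],[0,0,-0.8,0,1],[0,0,-0.8,0,1],[0,0,-0.8,0,1]]])

```text
t: 18.6
tcp_pos: [0.4253, 0.3007, 0.1953]
tool_rot: [-2.364, -2.069, 0.001]
contact_force: [0.7, 0.9, -0.1]
finger_gap: 0.0855
finger_force: 0.0
```

```bash
python3 - <<'E'
from h import *
go(.6134,.3314,.2,1.62)
E
```

```text
t18.6 tcp [0.4253 0.3007 0.1953] yaw -0.133 q6 0.73 | turn units 13.89 (tool z down: +turn = -yaw), then shift units [ 3.788 -0.428 -0.094]
```

Call:
carry_out(increments=[[[0,0,0,1,1],[0,0,0,1,1],[0,0,0,1,1],[0,0,0,1,1],[0,0,0,1,1],[0,0,0,1,1],[0,0,0,1,1],[0,0,0,1,1]]])

```text
t: 19.4
tcp_pos: [0.4254, 0.3008, 0.1938]
tool_rot: [2.985, 0.979, -0.001]
contact_force: [-1.1, 0.5, 0.3]
finger_gap: 0.0853
finger_force: 0.0
```

Call:
carry_out(increments=[[[0,0,0,1,1],[0,0,0,1,1],[0,0,0,1,1],[0,0,0,1,1],[0,0,0,1,1],[0,0,0,0.89,1],[0.9,0,0,0,1],[0.9,0,0,0,1]]])

```text
t: 20.2
tcp_pos: [0.5157, 0.3054, 0.1943]
tool_rot: [-3.14, -0.079, 0.0]
contact_force: [0.3, 0.6, -0.1]
finger_gap: 0.0857
finger_force: 0.0
```

Call:
carry_out(increments=[[[0.9,-0.15,0,0,1],[0.9,-0.15,0,0,1],[0.2,-0.1,0,0,1],[0,0,0,0,1],[0,0,0,0,1]]])

```text
t: 20.7
tcp_pos: [0.6136, 0.3298, 0.1933]
tool_rot: [3.14, 0.077, -0.003]
contact_force: [-0.7, -0.5, -0.8]
finger_gap: 0.0855
finger_force: 0.0
```

```bash
python3 - <<'E'
from h import *
go(.614,.3314,.029,1.62)
c=optics.camera("wrist");cv2.imwrite("pics/w3.png",c["img"][:,:,::-1])
import pickle;pickle.dump(c,open("w3.pkl","wb"))
E
```

```text
t20.7 tcp [0.6136 0.3298 0.1933] yaw -1.522 q6 2.00 | turn units -0.00 (tool z down: +turn = -yaw), then shift units [ 0.01  -0.031  3.287]
```

View pics/w3.png

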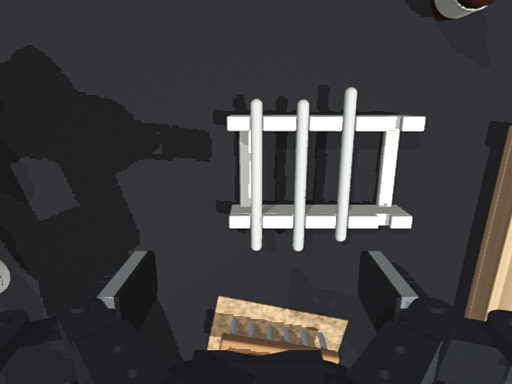

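```bash
python3 - <<'E'
from h import *
import pickle;c=pickle.load(open("w3.pkl","rb"))
for a,b in [((257,100),(256,250)),((304,100),(298,250)),((350,88),(341,241))]:
    A,B=ray(c,a,.036)[:2],ray(c,b,.036)[:2];print("rod",A.round(4),B.round(4),((A+B)/2).round(4),np.arctan2(*(A-B)[::-1]).round(3),np.linalg.norm(A-B).round(3))
E
```

```text
rod [0.6837 0.3342] [0.5455 0.3284] [0.6146 0.3313] 0.042 0.138
rod [0.6856 0.2944] [0.5474 0.2881] [0.6165 0.2913] 0.045 0.138
rod [0.6972 0.2566] [0.5588 0.248 ] [0.628  0.2523] 0.062 0.139
```

Call:
carry_out(increments=[[[0,-0.03,0,0,0.4],[0,0,0.6,0,0.4],[0,0,0.7,0,0.4],[0,0,0.7,0,0.4],[0,0,0.7,0,0.4],[0,0,0.4,0,0.4],[0,0,0.18,0,0.4],[0,0,0,0,0.4]]])

```text
t: 21.55
tcp_pos: [0.6133, 0.3314, 0.0294]
tool_rot: [3.14, 0.077, -0.003]
contact_force: [0.3, -0.5, -0.2]
finger_gap: 0.0339
finger_force: 0.0
```

Call:
carry_out(increments=[[[0,0,0,0,0],[0,0,0,0,0],[0,0,0,0,0],[0,0,0,0,0],[0,0,0,0,0],[0,0,-0.3,0,0],[0,0,-0.7,0,0],[0,0,-0.7,0,0]]], newtons=40)

```text
t: 22.35
tcp_pos: [0.6138, 0.3314, 0.116]
tool_rot: [3.14, 0.077, -0.002]
contact_force: [0.5, 0.4, 0.2]
finger_gap: 0.0077
finger_force: 39.3
```

Call:
carry_out(increments=[[[0,0,-0.6,0,0],[0,0,0,0.24,0],[0,0,0,0.24,0],[0,0,0,0,0]]])

```text
t: 22.75
tcp_pos: [0.6134, 0.3312, 0.1435]
tool_rot: [3.14, 0.0, -0.004]
contact_force: [0.1, 0.2, -0.9]
finger_gap: 0.0078
finger_force: 39.3
```

```bash
python3 - <<'E'
from h import *
go(.5627,-.0175,.06,.005-1.5708); go(.5627,.0225,.06,.005-1.5708)
E
```

```text
t22.8 tcp [0.6134 0.3312 0.1435] yaw -1.571 q6 2.05 | turn units -0.05 (tool z down: +turn = -yaw), then shift units [-1.048  6.968  1.67 ]
t22.8 tcp [0.6134 0.3312 0.1435] yaw -1.571 q6 2.05 | turn units -0.05 (tool z down: +turn = -yaw), then shift units [-1.044  6.168  1.67 ]
```

Call:
carry_out(increments=[[[-0.13,0.85,0,-0.05,0],[-0.13,0.87,0,0,0],[-0.13,0.87,0,0,0],[-0.13,0.88,0,0,0],[-0.13,0.88,0,0,0],[-0.13,0.88,0,0,0],[-0.13,0.87,0,0,0],[-0.138,0.868,0,0,0]]])

```text
t: 23.55
tcp_pos: [0.5623, -0.0187, 0.1434]
tool_rot: [-3.141, -0.009, 0.005]
contact_force: [0.6, -0.1, -1.4]
finger_gap: 0.0078
finger_force: 39.4
```

Call:
carry_out(increments=[[[0,0,0,0,0],[0,0,0,0,0],[0,0,0.7,0,0],[0,0,0.7,0,0],[0,0,0.27,0,0],[0,0,0,0,0],[0,0,0,0,0]]])

```text
t: 24.25
tcp_pos: [0.564, -0.0159, 0.0613]
tool_rot: [-3.141, -0.012, 0.001]
contact_force: [0.5, 0.6, -0.7]
finger_gap: 0.0078
finger_force: 39.4
```

```bash
python3 - <<'E'
from h import *
go(.5627,-.0175,.0235,.005-1.5708)
c=optics.camera("wrist");cv2.imwrite("pics/w4.png",c["img"][:,:,::-1])
import pickle;pickle.dump(c,open("w4.pkl","wb"))
E
```

```text
t24.2 tcp [ 0.564  -0.0159  0.0613] yaw -1.563 q6 1.51 | turn units 0.02 (tool z down: +turn = -yaw), then shift units [-0.027  0.032  0.757]
```

View pics/w4.png

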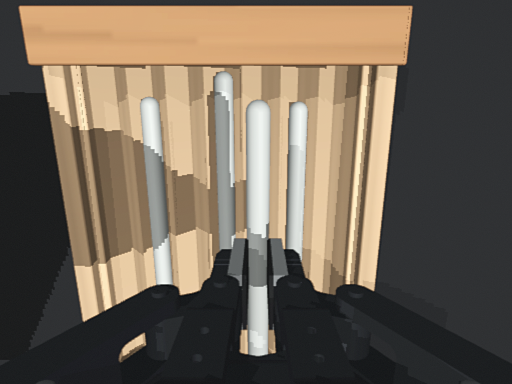

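The held rod is between the rods in grooves 0 and -40, so it is over free groove -20 as planned. I'll lower and release it there.

Call:
carry_out(increments=[[[-0.03,0.03,0.3,0,0],[0,0,0.3,0,0],[0,0,0.16,0,0],[0,0,0,0,0],[0,0,0,0,0],[0,0,0,0,0.2],[0,0,0,0,0.2],[0,0,0,0,0.2]]])

```text
t: 25.1
tcp_pos: [0.5626, -0.0186, 0.024]
tool_rot: [-3.142, -0.009, -0.002]
contact_force: [-0.4, 0.1, -0.3]
finger_gap: 0.017
finger_force: 0.0
```

Call:
carry_out(increments=[[[0,0,-0.5,0,0.25],[0,0,-0.8,0,0.3],[0,0,-0.8,0,0.4],[0,0,-0.3,0,0.4],[0,0,0,0,0.4],[0,0,0,0,0.4]]])

```text
t: 25.7
tcp_pos: [0.5617, -0.0185, 0.1431]
tool_rot: [-3.141, -0.009, 0.001]
contact_force: [0.7, 0.3, 0.3]
finger_gap: 0.0342
finger_force: 0.0
```

```bash
python3 - <<'E'
from h import *
go(.6165,.2913,.0295,1.62)
import pickle;a=pickle.load(open("w4.pkl","rb"))
for n,p in [("+40",(150,103)),("0",(224,78)),("-40",(298,107))]:print(n,ray(a,p,.016)[:2].round(4))
c=optics.camera("wrist");cv2.imwrite("pics/w5.png",c["img"][:,:,::-1])
E
```

```text
t25.7 tcp [ 0.5617 -0.0185  0.1431] yaw -1.565 q6 1.51 | turn units -0.43 (tool z down: +turn = -yaw), then shift units [ 1.399 -6.136  2.271]
+40 [0.6317 0.0426]
0 [0.6446 0.0029]
-40 [ 0.6303 -0.0364]
```

View pics/w5.png

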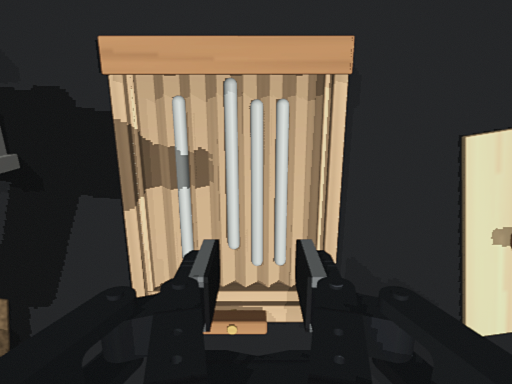

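Four rods are now in grooves: +40 at pixel column 180, 0 at 232, -20 at 257 and -40 at 281. Next is rack rod B, for groove +20.

Call:
carry_out(increments=[[[0.1,-0.6,0,-0.43,0.4],[0.18,-0.79,0,0,0.4],[0.18,-0.79,0,0,0.4],[0.18,-0.79,0,0,0.4],[0.19,-0.79,0,0,0.4],[0.19,-0.79,0,0,0.4],[0.19,-0.79,0,0,0.4],[0.19,-0.796,0,0,0.4]]])

```text
t: 26.55
tcp_pos: [0.6177, 0.2924, 0.141]
tool_rot: [3.139, 0.077, -0.006]
contact_force: [1.0, -0.3, 0.4]
finger_gap: 0.0343
finger_force: 0.0
```

Call:
carry_out(increments=[[[0,0,0,0,0.4],[0,0,0,0,0.4],[0,0,0,0,0.4],[0,0,0,0,0.4]]])

```text
t: 26.95
tcp_pos: [0.6182, 0.2896, 0.143]
tool_rot: [3.14, 0.074, -0.002]
contact_force: [-0.5, 0.4, 1.2]
finger_gap: 0.0343
finger_force: 0.0
```

```bash
python3 - <<'E'
from h import *
go(.6165,.2913,.0295,1.62)
E
```

```text
t26.9 tcp [0.6182 0.2896 0.143 ] yaw -1.523 q6 1.94 | turn units -0.02 (tool z down: +turn = -yaw), then shift units [-0.032 -0.035  2.27 ]
```

Call:
carry_out(increments=[[[-0.03,-0.03,0.4,0,0.4],[0,0,0.7,0,0.4],[0,0,0.6,0,0.4],[0,0,0.4,0,0.4],[0,0,0.17,0,0.4],[0,0,0,0,0.4],[0,0,0,0,0],[0,0,0,0,0]]])

```text
t: 27.75
tcp_pos: [0.618, 0.2922, 0.0318]
tool_rot: [-3.141, -0.077, -0.004]
contact_force: [0.5, -2.3, 1.5]
finger_gap: 0.0078
finger_force: 40.3
```

Call:
carry_out(increments=[[[0,0,0,0,0],[0,0,0,0,0],[0,0,0,0,0],[0,0,-0.3,0,0],[0,0,-0.7,0,0],[0,0,-0.7,0,0],[0,0,-0.6,0.42,0],[0,0,0,0,0]]])

```text
t: 28.55
tcp_pos: [0.6193, 0.2945, 0.1514]
tool_rot: [-3.136, -0.01, -0.015]
contact_force: [0.2, -1.1, 0.4]
finger_gap: 0.0078
finger_force: 39.5
```

Call:
carry_out(increments=[[[0,0,0,0,0],[0,0,0,0,0]]])

```text
t: 28.75
tcp_pos: [0.6159, 0.2924, 0.1437]
tool_rot: [3.141, 0.011, -0.004]
contact_force: [0.9, -0.5, -0.9]
finger_gap: 0.008
finger_force: 39.5
```

```bash
python3 - <<'E'
from h import *
go(.5627,.023,.0235,.006-1.5708)
E
```

```text
t28.8 tcp [0.6159 0.2924 0.1437] yaw -1.564 q6 1.99 | turn units 0.01 (tool z down: +turn = -yaw), then shift units [-1.095  5.382  2.404]
```

Call:
carry_out(increments=[[[-0.13,0.65,0,0,0],[-0.14,0.68,0,0,0],[-0.14,0.68,0,0,0],[-0.14,0.68,0,0,0],[-0.14,0.68,0,0,0],[-0.14,0.68,0,0,0],[-0.14,0.68,0,0,0],[-0.12,0.65,0,0,0]]])

```text
t: 29.55
tcp_pos: [0.5627, 0.0219, 0.1433]
tool_rot: [-3.141, -0.011, 0.006]
contact_force: [1.5, -1.1, -0.4]
finger_gap: 0.0084
finger_force: 39.5
```

Call:
carry_out(increments=[[[0,0,0,0,0],[0,0,0,0,0],[0,0,0.7,0,0],[0,0,0.7,0,0],[0,0,0.27,0,0],[0,0,0,0,0],[0,0,0,0,0],[0,0,0,0,0]]])

```text
t: 30.35
tcp_pos: [0.5652, 0.0238, 0.0625]
tool_rot: [-3.141, -0.012, -0.003]
contact_force: [0.2, -0.0, -0.2]
finger_gap: 0.0076
finger_force: 39.5
```

```bash
python3 - <<'E'
from h import *
go(.5627,.023,.0235,.006-1.5708)
E
```

```text
t30.4 tcp [0.5652 0.0238 0.0625] yaw -1.563 q6 1.58 | turn units 0.02 (tool z down: +turn = -yaw), then shift units [-0.051  0.016  0.78 ]
```

Call:
carry_out(increments=[[[-0.04,0.02,0.3,0,0],[0,0,0.3,0,0],[0,0,0.17,0,0],[0,0,0,0,0],[0,0,0,0,0],[0,0,0,0,0.2],[0,0,0,0,0.2],[0,0,0,0,0.2]]])

```text
t: 31.15
tcp_pos: [0.5626, 0.0222, 0.0236]
tool_rot: [-3.141, -0.011, -0.002]
contact_force: [-0.0, 0.4, -0.5]
finger_gap: 0.017
finger_force: 0.0
```

Call:
carry_out(increments=[[[0,0,-0.5,0,0.25],[0,0,-0.8,0,0.3],[0,0,-0.8,0,0.4],[0,0,-0.3,0,0.4],[0,0,0,0,0.4],[0,0,0,0,0.4]]])

```text
t: 31.75
tcp_pos: [0.5617, 0.0222, 0.1426]
tool_rot: [-3.141, -0.011, 0.001]
contact_force: [-0.2, -0.3, -0.9]
finger_gap: 0.034
finger_force: 0.0
```

```bash
cat >> h.py <<'E'
def rods(c):
    hsv=cv2.cvtColor(c["img"],cv2.COLOR_RGB2HSV); T=np.array([.5627,.003])
    q=np.array([proj(c,(T[0]+x,T[1]+y,.025)) for x,y in [(-.1,-.075),(-.1,.075),(.086,.075),(.086,-.075)]],np.int32)
    roi=cv2.fillConvexPoly(np.zeros(hsv.shape[:2],np.uint8),q,1)
    m=cv2.morphologyEx(((hsv[...,1]<50)&(hsv[...,2]>95)).astype(np.uint8)*roi,cv2.MORPH_OPEN,np.ones((3,3)))
    for k in cv2.findContours(m,0,2)[0]:
        if cv2.contourArea(k)<60: continue
        vx,vy,x0,y0=cv2.fitLine(k,2,0,.01,.01).ravel(); t=(k[:,0]-[x0,y0])@[vx,vy]
        a,b=[ray(c,(x0+vx*s,y0+vy*s),.016)[:2]-T for s in (t.min(),t.max())]
        print("rod(tray)",a.round(4),b.round(4),"len",np.linalg.norm(a-b).round(3),"ang",np.arctan((b-a)[1]/(b-a)[0]).round(3))
E
python3 - <<'E'
from h import *
go(.628,.2525,.0295,1.62)
rods(optics.camera("wrist"));print("scene");rods(optics.camera("scene"))
E
```

```text
t31.8 tcp [0.5617 0.0222 0.1426] yaw -1.564 q6 1.58 | turn units -0.42 (tool z down: +turn = -yaw), then shift units [ 1.55  -4.536  2.262]
rod(tray) [-0.045  -0.0225] [-0.0886 -0.0366] len 0.046 ang 0.313
rod(tray) [-0.0893  0.074 ] [-0.0448  0.063 ] len 0.046 ang -0.244
rod(tray) [0.0685 0.0221] [-0.0701  0.0194] len 0.139 ang 0.02
rod(tray) [-0.0445 -0.0207] [ 0.0696 -0.019 ] len 0.114 ang 0.015
rod(tray) [-0.059 -0.041] [ 0.0704 -0.0398] len 0.129 ang 0.01
rod(tray) [0.072  0.0408] [-0.0674  0.0392] len 0.139 ang 0.012
rod(tray) [-0.0538  0.0003] [ 0.0852 -0.    ] len 0.139 ang -0.003
scene
rod(tray) [-0.0659 -0.0419] [ 0.0691 -0.0404] len 0.135 ang 0.012
rod(tray) [-0.0657 -0.0224] [ 0.0694 -0.0203] len 0.135 ang 0.016
rod(tray) [-0.0509 -0.0021] [ 0.0757 -0.0003] len 0.127 ang 0.014
rod(tray) [-0.0662  0.0177] [0.0652 0.0193] len 0.131 ang 0.013
rod(tray) [-0.0629  0.0376] [0.0693 0.0394] len 0.132 ang 0.014
```

Call:
carry_out(increments=[[[0.15,-0.5,0,-0.42,0.4],[0.2,-0.58,0,0,0.4],[0.2,-0.58,0,0,0.4],[0.2,-0.58,0,0,0.4],[0.2,-0.58,0,0,0.4],[0.2,-0.58,0,0,0.4],[0.2,-0.58,0,0,0.4],[0.2,-0.556,0,0,0.4]]])

```text
t: 32.65
tcp_pos: [0.6291, 0.2533, 0.1408]
tool_rot: [3.14, 0.077, -0.005]
contact_force: [0.2, -0.4, -0.2]
finger_gap: 0.034
finger_force: 0.0
```

Call:
carry_out(increments=[[[0,0,0,0,0.4],[0,0,0,0,0.4],[0,0,0,0,0.4],[0,0,0,0,0.4]]])

```text
t: 33.05
tcp_pos: [0.6293, 0.251, 0.1426]
tool_rot: [3.14, 0.075, -0.002]
contact_force: [-0.8, 0.1, -0.1]
finger_gap: 0.034
finger_force: 0.0
```

```bash
python3 - <<'E'
from h import *
go(.628,.2525,.0295,1.62)
E
```

```text
t33.0 tcp [0.6293 0.251  0.1426] yaw -1.523 q6 1.89 | turn units -0.02 (tool z down: +turn = -yaw), then shift units [-0.024 -0.032  2.262]
```

Call:
carry_out(increments=[[[-0.02,-0.03,0.4,0,0.4],[0,0,0.7,0,0.4],[0,0,0.6,0,0.4],[0,0,0.4,0,0.4],[0,0,0.16,0,0.4],[0,0,0,0,0.4],[0,0,0,0,0],[0,0,0,0,0]]])

```text
t: 33.85
tcp_pos: [0.6297, 0.2527, 0.0318]
tool_rot: [3.139, 0.078, 0.005]
contact_force: [1.1, -2.7, 1.6]
finger_gap: 0.008
finger_force: 40.3
```

Call:
carry_out(increments=[[[0,0,0,0,0],[0,0,0,0,0],[0,0,0,0,0],[0,0,-0.3,0,0],[0,0,-0.7,0,0],[0,0,-0.7,0,0],[0,0,-0.6,0.4,0],[0,0,0,0,0]]])

```text
t: 34.65
tcp_pos: [0.6312, 0.2557, 0.1518]
tool_rot: [-3.136, -0.013, -0.017]
contact_force: [-0.3, 0.3, 0.1]
finger_gap: 0.0083
finger_force: 39.5
```

Call:
carry_out(increments=[[[0,0,0,0,0],[0,0,0,0,0]]])

```text
t: 34.85
tcp_pos: [0.6276, 0.2537, 0.1439]
tool_rot: [3.141, 0.014, -0.004]
contact_force: [-0.1, 0.0, -0.9]
finger_gap: 0.0076
finger_force: 39.5
```

```bash
python3 - <<'E'
from h import *
go(.562,.0628,.034,.01-1.5708)
E
```

```text
t34.9 tcp [0.6276 0.2537 0.1439] yaw -1.562 q6 1.93 | turn units -0.01 (tool z down: +turn = -yaw), then shift units [-1.349  3.805  2.198]
```

Call:
carry_out(increments=[[[-0.18,0.5,0,0,0],[-0.19,0.55,0,0,0],[-0.19,0.55,0,0,0],[-0.2,0.55,0,0,0],[-0.2,0.55,0,0,0],[-0.2,0.55,0,0,0],[-0.19,0.555,0,0,0],[0,0,0,0,0]]])

```text
t: 35.65
tcp_pos: [0.5604, 0.0602, 0.1435]
tool_rot: [3.141, 0.009, -0.007]
contact_force: [-0.2, 0.8, -0.9]
finger_gap: 0.0074
finger_force: 39.5
```

Call:
carry_out(increments=[[[0,0,0,0,0],[0,0,0.7,0,0],[0,0,0.7,0,0],[0,0,0.3,0,0],[0,0,0,0,0],[0,0,0,0,0],[0,0,0,0,0]]])

```text
t: 36.35
tcp_pos: [0.5639, 0.0634, 0.061]
tool_rot: [-3.141, -0.015, -0.004]
contact_force: [0.5, 0.3, -1.1]
finger_gap: 0.0079
finger_force: 39.5
```

```bash
python3 - <<'E'
from h import *
go(.562,.0628,.034,.01-1.5708)
c=optics.camera("wrist");cv2.imwrite("pics/w6.png",c["img"][:,:,::-1]);rods(c)
E
```

```text
t36.4 tcp [0.5639 0.0634 0.061 ] yaw -1.561 q6 1.65 | turn units -0.01 (tool z down: +turn = -yaw), then shift units [-0.037  0.012  0.541]
rod(tray) [-0.0439  0.0209] [0.0689 0.0217] len 0.113 ang 0.008
rod(tray) [-0.0483 -0.0208] [ 0.0699 -0.0197] len 0.118 ang 0.009
rod(tray) [-0.0595 -0.041 ] [ 0.0707 -0.039 ] len 0.13 ang 0.015
rod(tray) [-0.0905  0.0609] [0.0699 0.061 ] len 0.16 ang 0.001
rod(tray) [-0.0172  0.0382] [0.0722 0.0406] len 0.089 ang 0.027
rod(tray) [-0.038  -0.0004] [0.0853 0.0011] len 0.123 ang 0.012
```

Call:
carry_out(increments=[[[-0.02,0.01,0.3,0,0],[0,0,0.24,0,0],[0,0,0,0,0],[0,0,0,0,0],[0,0,0,0,0.2],[0,0,0,0,0.2],[0,0,0,0,0.2],[0,0,-0.4,0,0.2]]])

```text
t: 37.2
tcp_pos: [0.56, 0.0621, 0.0514]
tool_rot: [3.141, 0.014, -0.008]
contact_force: [-0.1, 0.4, 0.5]
finger_gap: 0.0173
finger_force: 0.0
```

Call:
carry_out(increments=[[[0,0,-0.8,0,0.25],[0,0,-0.8,0,0.3],[0,0,-0.8,0,0.4],[0,0,-0.3,0,0.4],[0,0,0,0,0.4],[0,0,0,0,0.4]]])

```text
t: 37.8
tcp_pos: [0.5612, 0.0623, 0.1875]
tool_rot: [-3.141, -0.014, 0.001]
contact_force: [-0.1, 0.4, -0.0]
finger_gap: 0.0341
finger_force: 0.0
```

```bash
python3 - <<'E'
from h import *
go(.5,-.27,.25,0)
w=optics.camera("wrist");rods(w);c=optics.camera("scene");print("scene");rods(c)
cv2.imwrite("pics/m1.png",np.hstack([w["img"],cv2.resize(c["img"][100:250,180:292],(288,384),interpolation=cv2.INTER_CUBIC)])[:,:,::-1])
E
```

```text
t37.8 tcp [0.5612 0.0623 0.1875] yaw -1.562 q6 1.65 | turn units -15.62 (tool z down: +turn = -yaw), then shift units [-6.646 -1.225 -1.25 ]
rod(tray) [-0.0641  0.0119] [-0.1058 -0.0061] len 0.045 ang 0.408
rod(tray) [-0.0681  0.0195] [0.0685 0.02  ] len 0.137 ang 0.004
rod(tray) [0.0681 0.0605] [-0.0704  0.0582] len 0.139 ang 0.016
rod(tray) [-0.0686 -0.0405] [ 0.0701 -0.0395] len 0.139 ang 0.007
rod(tray) [-0.0697 -0.0207] [ 0.0698 -0.0195] len 0.14 ang 0.009
rod(tray) [-0.067   0.0387] [0.0717 0.041 ] len 0.139 ang 0.017
rod(tray) [-0.0539  0.0002] [0.0848 0.0003] len 0.139 ang 0.001
scene
rod(tray) [-0.0659 -0.0419] [ 0.0691 -0.0404] len 0.135 ang 0.012
rod(tray) [-0.0657 -0.0224] [ 0.0694 -0.0203] len 0.135 ang 0.016
rod(tray) [-0.0509 -0.0021] [ 0.0757 -0.0003] len 0.127 ang 0.014
rod(tray) [-0.0662  0.0177] [0.0652 0.0193] len 0.131 ang 0.013
rod(tray) [-0.0629  0.0376] [0.0693 0.0394] len 0.132 ang 0.014
rod(tray) [-0.0623  0.0575] [0.0649 0.0593] len 0.127 ang 0.014
```

View pics/m1.png

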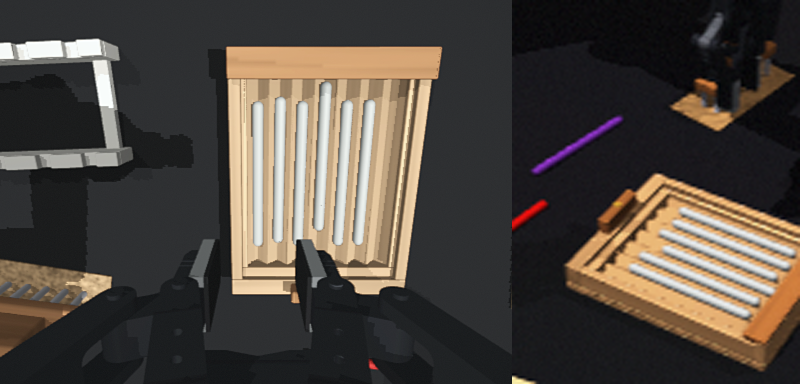

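All six rods are in separate grooves, with -60 free. The rack is empty and the rake stands on its pad. Now the cover.

Call:
carry_out(increments=[[[0,0,-0.6,-0.74,1],[0,0,-0.6,-0.74,1],[-0.33,0.9,-0.4,0,1],[-0.33,0.9,0,0,1],[-0.33,0.9,0,0,1],[-0.33,0.9,0,0,1],[-0.33,0.9,0,0,1],[-0.32,0.9,0,0,1]]])

```text
t: 38.7
tcp_pos: [0.5058, -0.2196, 0.2655]
tool_rot: [-3.13, -0.246, 0.004]
contact_force: [1.4, 0.7, 1.3]
finger_gap: 0.0858
finger_force: 0.0
```

Call:
carry_out(increments=[[[0,0.9,0,0,1],[0,0.26,0,0,1],[0,0,0,0,1],[0,0,0,0,1],[0,0,0,0,1]]])

```text
t: 39.2
tcp_pos: [0.516, -0.2737, 0.2668]
tool_rot: [-3.13, -0.249, 0.001]
contact_force: [-0.4, 0.7, 0.8]
finger_gap: 0.0855
finger_force: 0.0
```

```bash
python3 - <<'E'
from h import *
go(.5175,-.2768,.02,-1.414)
c=optics.camera("wrist");cv2.imwrite("pics/w7.png",c["img"][:,:,::-1])
import pickle;pickle.dump(c,open("w7.pkl","wb"))
hsv=cv2.cvtColor(c["img"],cv2.COLOR_RGB2HSV)
m=((hsv[...,2]>150)&(hsv[...,1]>40)&(hsv[...,1]<150)).astype(np.uint8);m=cv2.morphologyEx(m,cv2.MORPH_CLOSE,np.ones((7,7)))
k=max(cv2.findContours(m,0,2)[0],key=cv2.contourArea);print(cv2.contourArea(k));p=cv2.approxPolyDP(cv2.convexHull(k),8,True)[:,0]
for q in p: print(q,ray(c,q,.006)[:2].round(4))
E
```

```text
t39.2 tcp [ 0.516  -0.2737  0.2668] yaw -1.412 q6 0.90 | turn units 0.02 (tool z down: +turn = -yaw), then shift units [0.021 0.067 4.936]
19562.5
[322  71] [ 0.6282 -0.3277]
[317 233] [ 0.4375 -0.3619]
[205 235] [ 0.4121 -0.2216]
[195  73] [ 0.6036 -0.1877]
```

View pics/w7.png

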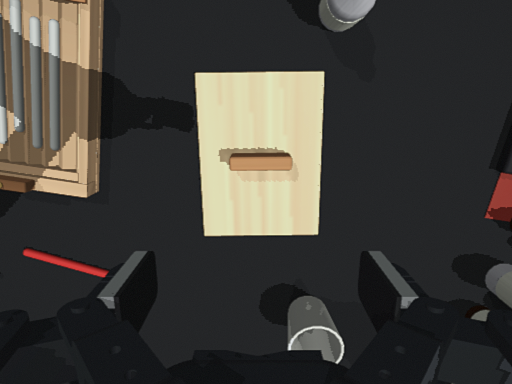

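The cover lies flat with corners at (195,73), (322,71), (317,233) and (205,235). The batten is in the middle at (261,161), and the beaker is clear of the gripper's path.

```bash
python3 - <<'E'
from h import *
import pickle;c=pickle.load(open("w7.pkl","rb"));hsv=cv2.cvtColor(c["img"],cv2.COLOR_RGB2HSV)
m=((hsv[...,1]>125)&(hsv[...,2]>100)).astype(np.uint8);m[:140]=0;m[185:]=0;m[:,:215]=0;m[:,300:]=0
k=max(cv2.findContours(m,0,2)[0],key=cv2.contourArea);print(cv2.boundingRect(k))
for p in [(230,162),(292,162),(261,162)]:print(ray(c,p,.04)[:2].round(4))
go(.5195,-.2757,.012,-1.396)
E
```

```text
(229, 156, 62, 14)
[ 0.5164 -0.2421]
[ 0.5272 -0.3093]
[ 0.5218 -0.2757]
t39.2 tcp [ 0.5161 -0.2737  0.2671] yaw -1.412 q6 0.90 | turn units -0.16 (tool z down: +turn = -yaw), then shift units [0.06  0.052 5.102]
```

Call:
carry_out(increments=[[[0.07,0.05,0,-0.16,1],[0,0,0.8,0,1],[0,0,0.9,0,1],[0,0,0.9,0,1],[0,0,0.9,0,1],[0,0,0.8,0,1],[0,0,0.5,0,1],[0,0,0.2,0,1]]])

```text
t: 40.05
tcp_pos: [0.5188, -0.2758, 0.0146]
tool_rot: [-3.127, -0.273, 0.006]
contact_force: [0.6, 0.3, -0.6]
finger_gap: 0.0853
finger_force: 0.0
```

Call:
carry_out(increments=[[[0,0,0.1,0,1],[0,0,0,0,1],[0,0,0,0,1],[0,0,0,0,0],[0,0,0,0,0],[0,0,0,0,0],[0,0,0,0,0]]], newtons=20)

```text
t: 40.75
tcp_pos: [0.5206, -0.2775, 0.0138]
tool_rot: [3.129, 0.271, 0.004]
contact_force: [-0.4, 2.4, 5.6]
finger_gap: 0.0694
finger_force: 23.7
```

Call:
carry_out(increments=[[[0,0,-0.3,0,0],[0,0,-0.6,0,0],[0,0,-0.7,0,0],[0,0,-0.7,0,0],[0,0,-0.3,0.83,0],[0,0,0,0.83,0],[0,0,0,0,0],[0,0,0,0,0]]])

```text
t: 41.55
tcp_pos: [0.5193, -0.277, 0.1417]
tool_rot: [-3.141, -0.013, 0.002]
contact_force: [-0.4, -0.5, -2.0]
finger_gap: 0.0693
finger_force: 24.6
```

```bash
python3 - <<'E'
from h import *
go(.5487,.003,.08,-1.562)
E
```

```text
t41.5 tcp [ 0.5193 -0.277   0.1417] yaw -1.562 q6 1.05 | turn units -0.00 (tool z down: +turn = -yaw), then shift units [ 0.637 -5.594  1.235]
```

Call:
carry_out(increments=[[[0.06,-0.5,0,0,0],[0.09,-0.73,0,0,0],[0.09,-0.73,0,0,0],[0.09,-0.73,0,0,0],[0.09,-0.73,0,0,0],[0.09,-0.73,0,0,0],[0.07,-0.73,0,0,0],[0.057,-0.714,0,0,0]]])

```text
t: 42.35
tcp_pos: [0.5494, 0.0042, 0.1415]
tool_rot: [-3.142, -0.013, 0.002]
contact_force: [0.5, 0.6, -1.7]
finger_gap: 0.0695
finger_force: 24.6
```

Call:
carry_out(increments=[[[0,0,0,0,0],[0,0,0,0,0],[0,0,0.4,0,0],[0,0,0.5,0,0],[0,0,0.33,0,0],[0,0,0,0,0],[0,0,0,0,0],[0,0,0,0,0]]])

```text
t: 43.15
tcp_pos: [0.5507, 0.002, 0.0818]
tool_rot: [3.141, 0.01, 0.003]
contact_force: [0.0, -0.1, -2.2]
finger_gap: 0.0693
finger_force: 24.7
```

```bash
python3 - <<'E'
from h import *
go(.5487,.003,.0535,-1.562)
c=optics.camera("scene");w=optics.camera("wrist")
cv2.imwrite("pics/m2.png",np.hstack([w["img"],cv2.resize(c["img"][150:250,190:265],(288,384),interpolation=cv2.INTER_CUBIC)])[:,:,::-1])
hsv=cv2.cvtColor(w["img"],cv2.COLOR_RGB2HSV)
m=((hsv[...,2]>150)&(hsv[...,1]>40)&(hsv[...,1]<105)).astype(np.uint8)
k=max(cv2.findContours(m,0,2)[0],key=cv2.contourArea);print(cv2.contourArea(k),cv2.approxPolyDP(cv2.convexHull(k),6,True)[:,0].tolist())
for x,y in [(.098,.0725),(.098,-.0725),(-.098,.0725),(-.098,-.0725)]: print((x,y),proj(w,(.5487+x,.003+y,.0723)).round(0))
E
```

```text
t43.1 tcp [0.5507 0.002  0.0818] yaw -1.565 q6 1.55 | turn units -0.03 (tool z down: +turn = -yaw), then shift units [-0.04  -0.02   0.566]
58766.5 [[435, 30], [402, 287], [275, 237], [94, 143], [81, 29]]
(0.098, 0.0725) [82. 31.]
(0.098, -0.0725) [436.  34.]
(-0.098, 0.0725) [127. 412.]
(-0.098, -0.0725) [384. 413.]
```

Call:
carry_out(increments=[[[-0.04,-0.02,0.1,0,0],[0,0,0.12,0,0],[0,0,0.1,0,0],[0,0,0,0,0],[0,0,0,0,0]]])

```text
t: 43.75
tcp_pos: [0.5476, 0.0037, 0.0645]
tool_rot: [-3.141, -0.011, 0.001]
contact_force: [0.9, 0.1, -1.7]
finger_gap: 0.0688
finger_force: 24.8
```

Call:
carry_out(increments=[[[0,0,0.06,0,0],[0,0,0.06,0,0],[0,0,0.06,0,0],[0,0,0.06,0,0],[0,0,0,0,0],[0,0,0,0,0]]])

```text
t: 44.35
tcp_pos: [0.5479, 0.0036, 0.0527]
tool_rot: [-3.142, -0.011, 0.0]
contact_force: [1.7, -0.6, 0.7]
finger_gap: 0.0694
finger_force: 25.2
```

```bash
python3 - <<'E'
from h import *
go(.5487,.003,.0535,-1.562)
w=optics.camera("wrist");cv2.imwrite("pics/m3.png",w["img"][:,:,::-1])
hsv=cv2.cvtColor(w["img"],cv2.COLOR_RGB2HSV)
m=((hsv[...,2]>150)&(hsv[...,1]>40)&(hsv[...,1]<105)).astype(np.uint8)
k=max(cv2.findContours(m,0,2)[0],key=cv2.contourArea);print(cv2.contourArea(k),cv2.approxPolyDP(cv2.convexHull(k),6,True)[:,0].tolist())
for xe,z in [(.083,.057),(.080,.04),(.079,.036),(.079,.032),(.079,.028)]: print(xe,z,[proj(w,(.5627+xe,.003+y,z)).round(0) for y in (.0725,-.0725)])
E
```

```text
t44.4 tcp [0.5479 0.0036 0.0527] yaw -1.564 q6 1.55 | turn units -0.02 (tool z down: +turn = -yaw), then shift units [ 0.016  0.013 -0.017]
57988.0 [[453, 24], [415, 293], [182, 189], [84, 135], [69, 24]]
0.083 0.057 [array([66., 18.]), array([460.,  21.])]
0.08 0.04 [array([89., 36.]), array([435.,  38.])]
0.079 0.036 [array([94., 40.]), array([430.,  43.])]
0.079 0.032 [array([98., 41.]), array([426.,  44.])]
0.079 0.028 [array([102.,  43.]), array([422.,  46.])]
```

View pics/m3.png

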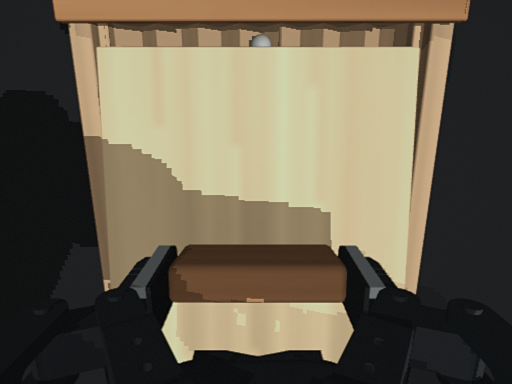

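The cover is sloped as wanted, with its front edge at row 47, columns 98–418, just below and short of the lip. By its pixel width that end is about 4 mm too low, so I'll raise it slightly.

Call:
carry_out(increments=[[[0,0.01,-0.08,0,0],[0,0,0,0,0],[0,0,0,0,0]]])

```text
t: 44.7
tcp_pos: [0.5469, 0.0032, 0.0564]
tool_rot: [-3.141, -0.011, 0.003]
contact_force: [-0.7, 0.3, -1.7]
finger_gap: 0.0695
finger_force: 24.9
```

```bash
cat >> h.py <<'E'
def edge(w,prt=True):
    hsv=cv2.cvtColor(w["img"],cv2.COLOR_RGB2HSV)
    m=((hsv[...,0]>=22)&(hsv[...,0]<35)&(hsv[...,2]>120)&(hsv[...,1]>30)).astype(np.uint8); m=cv2.morphologyEx(m,cv2.MORPH_OPEN,np.ones((5,5)))
    k=max(cv2.findContours(m,0,2)[0],key=cv2.contourArea)[:,0]; r=k[:,1].min(); b=k[(k[:,1]>r+1)&(k[:,1]<r+8)]
    print("area",len(k),"top row",r,"cols",b[:,0].min(),b[:,0].max())
E
python3 - <<'E'
from h import *
go(.5627,.003,.0535,-1.562)
a=cv2.imread("pics/m3.png")[:,:,::-1];edge({"img":np.ascontiguousarray(a)})
hh=cv2.cvtColor(np.ascontiguousarray(a),cv2.COLOR_RGB2HSV);print(hh[80,260],hh[80,92],hh[10,260])
w=optics.camera("wrist");edge(w)
for xe,z in [(.079,.036),(.079,.034),(.079,.032),(.079,.03)]: print(xe,z,[proj(w,(.5627+xe,.003+y,z)).round(0) for y in (.0725,-.0725)])
E
```

```text
t44.7 tcp [0.5469 0.0032 0.0564] yaw -1.564 q6 1.55 | turn units -0.02 (tool z down: +turn = -yaw), then shift units [0.317 0.006 0.058]
area 161 top row 47 cols 157 158
[ 24  61 208] [ 17  85 199] [ 14 128 173]
area 181 top row 47 cols 153 154
0.079 0.036 [array([96., 39.]), array([425.,  41.])]
0.079 0.034 [array([98., 40.]), array([423.,  42.])]
0.079 0.032 [array([100.,  40.]), array([421.,  43.])]
0.079 0.03 [array([102.,  41.]), array([419.,  44.])]
```

Call:
carry_out(increments=[[[0.06,0,0,0,0],[0.06,0,0,0,0],[0.06,0,0,0,0],[0.06,0,0,0,0],[0.04,0,0,0,0],[0,0,0,0,0],[0,0,0,0,0]]])

```text
t: 45.45
tcp_pos: [0.562, 0.0033, 0.0564]
tool_rot: [-3.141, -0.011, -0.0]
contact_force: [0.6, 0.2, -4.9]
finger_gap: 0.0695
finger_force: 24.5
```

Call:
carry_out(increments=[[[0.04,0,0,0,0],[0.04,0,0,0,0],[0.04,0,0,0,0],[0,0,0,0,0],[0,0,0,0,0]]])

```text
t: 45.95
tcp_pos: [0.568, 0.0033, 0.0567]
tool_rot: [-3.141, -0.011, -0.0]
contact_force: [-0.4, 0.0, -4.4]
finger_gap: 0.0691
finger_force: 24.6
```

```bash
python3 - <<'E'
from h import *
go(.5627,.003,.0385,-1.562)
w=optics.camera("wrist");edge(w);print(manip.get_state()["contact_force"].round(1))
E
```

```text
t46.0 tcp [0.568  0.0033 0.0567] yaw -1.564 q6 1.55 | turn units -0.02 (tool z down: +turn = -yaw), then shift units [-0.106  0.005  0.364]
area 279 top row 79 cols 101 347
[-0.6 -0.1 -4.6]
```

Call:
carry_out(increments=[[[-0.01,0,0.05,0,0],[-0.01,0,0.05,0,0],[-0.01,0,0.05,0,0],[-0.01,0,0.05,0,0],[0,0,0,0,0]]])

```text
t: 46.5
tcp_pos: [0.566, 0.0033, 0.0468]
tool_rot: [-3.141, -0.011, -0.001]
contact_force: [-2.1, 0.3, 1.5]
finger_gap: 0.0698
finger_force: 25.2
```

Call:
carry_out(increments=[[[-0.01,0,0.05,0,0],[-0.01,0,0.05,0,0],[-0.01,0,0.04,0,0],[0,0,0,0,0],[0,0,0,0,0]]])

```text
t: 47.0
tcp_pos: [0.5642, 0.0033, 0.0396]
tool_rot: [-3.141, -0.011, 0.0]
contact_force: [-0.8, -0.2, -0.1]
finger_gap: 0.0694
finger_force: 25.1
```

```bash
python3 - <<'E'
from h import *
go(.5627,.003,.0385,-1.562)
s=manip.get_state();print(s["contact_force"].round(1),s["ft_torque"].round(2))
E
```

```text
t47.0 tcp [0.5642 0.0033 0.0396] yaw -1.564 q6 1.55 | turn units -0.02 (tool z down: +turn = -yaw), then shift units [-0.031  0.005  0.021]
[-0.8 -0.2 -0.1] [0.02 0.   0.02]
```

Call:
carry_out(increments=[[[-0.02,0,0.02,0,0],[0,0,0.03,0,0],[0,0,0.03,0,0],[0,0,0,0,0],[0,0,0,0,0]]])

```text
t: 47.5
tcp_pos: [0.5641, 0.0033, 0.0386]
tool_rot: [-3.142, -0.011, -0.004]
contact_force: [-4.6, 0.1, 17.2]
finger_gap: 0.0695
finger_force: 27.2
```

Call:
carry_out(increments=[[[0,0,-0.06,0,0],[0,0,0,0,0.95],[0,0,0,0,1],[0,0,0,0,1],[0,0,-0.3,0,1],[0,0,-0.8,0,1],[0,0,-0.9,0,1],[0,0,-0.9,0,1]]])

```text
t: 48.3
tcp_pos: [0.5628, 0.0033, 0.1846]
tool_rot: [-3.141, -0.011, 0.003]
contact_force: [0.3, 0.5, -0.5]
finger_gap: 0.0855
finger_force: 0.0
```

Call:
carry_out(increments=[[[0,0,0,0,1],[0,0,0,0,1],[0,0,0,0,1]]])

```text
t: 48.6
tcp_pos: [0.5623, 0.0033, 0.1822]
tool_rot: [-3.141, -0.011, 0.005]
contact_force: [0.3, 0.8, -0.3]
finger_gap: 0.0858
finger_force: 0.0
```

```bash
python3 - <<'E'
from h import *
go(.4547,.0025,.037,0)
w=optics.camera("wrist");s=optics.camera("scene");t=optics.camera("top")
for n,c in (("w",w),("s",s),("t",t)):
    cv2.imwrite(f"pics/e_{n}.png",c["img"][:,:,::-1])
    hsv=cv2.cvtColor(c["img"],cv2.COLOR_RGB2HSV)
    q=np.array([proj(c,(.5627+x,.003+y,.031)) for x,y in [(-.12,-.09),(-.12,.09),(.12,.09),(.12,-.09)]],np.int32)
    roi=cv2.fillConvexPoly(np.zeros(hsv.shape[:2],np.uint8),q,1)
    m=((hsv[...,0]>=21)&(hsv[...,0]<36)&(hsv[...,1]>30)&(hsv[...,2]>90)).astype(np.uint8)*roi
    m=cv2.morphologyEx(m,cv2.MORPH_CLOSE,np.ones((9,9)))
    k=max(cv2.findContours(m,0,2)[0],key=cv2.contourArea)
    print(n,cv2.contourArea(k));
    for p in cv2.approxPolyDP(cv2.convexHull(k),4,True)[:,0]: print("  ",p,(ray(c,p,.031)[:2]-[.5627,.003]).round(4))
    print("  expected",[proj(c,(.5627+x,.003+y,.031)).round(0).tolist() for x,y in [(-.098,-.0725),(-.098,.0725),(.086,.0725),(.086,-.0725)]])
E
```

```text
t48.6 tcp [0.5623 0.0033 0.1822] yaw -1.564 q6 1.55 | turn units -15.64 (tool z down: +turn = -yaw), then shift units [-0.016 -2.151  2.903]
w 27352.5
   [344  79] [ 0.0865 -0.0691]
   [332 279] [-0.0959 -0.0717]
   [184 279] [-0.097   0.0711]
   [169  80] [0.0847 0.074 ]
  expected [[333.0, 281.0], [183.0, 280.0], [171.0, 78.0], [348.0, 80.0]]
s 2481.5
   [224 181] [-0.1097  0.0174]
   [241 173] [-0.0879  0.0693]
   [295 195] [0.0808 0.0654]
   [269 228] [ 0.0801 -0.0714]
   [210 203] [-0.0931 -0.0725]
  expected [[208.0, 202.0], [239.0, 171.0], [298.0, 194.0], [271.0, 229.0]]
t 84.5
   [255 171] [ 0.0358 -0.0502]
   [216 174] [0.0398 0.083 ]
  expected [[266.0, 209.0], [223.0, 214.0], [218.0, 161.0], [260.0, 156.0]]
```

The cover's corners match the seated pose within 2–3 mm. Now I'll turn the keeper.

Call:
carry_out(increments=[[[0,0,0,-1,0.5],[0,0,0,-1,0.5],[0,0,0,-1,0.5],[0,0,0,-1,0.5],[0,0,0,-1,0.5],[0,0,0,-1,0.5],[0,0,0,-1,0.5],[0,0,0,-1,0.5]]])

```text
t: 49.55
tcp_pos: [0.5628, 0.0033, 0.1825]
tool_rot: [-2.886, -1.239, 0.003]
contact_force: [0.2, 0.5, -0.6]
finger_gap: 0.0428
finger_force: 0.0
```

Call:
carry_out(increments=[[[0,0,0,-1,0.5],[0,0,0,-1,0.5],[0,0,0,-1,0.5],[0,0,0,-1,0.5],[0,0,0,-1,0.5],[0,0,0,-1,0.5],[0,0,0,-1,0.5],[0,0,0,-0.64,0.5]]])

```text
t: 50.35
tcp_pos: [0.5629, 0.0033, 0.1825]
tool_rot: [-2.217, -2.224, 0.002]
contact_force: [0.3, -0.4, -0.7]
finger_gap: 0.0427
finger_force: 0.0
```

Call:
carry_out(increments=[[[0,-0.7,0,0,0.5],[0,-0.8,0,0,0.5],[0,-0.65,0.5,0,0.5],[0,0,0.8,0,0.5],[0,0,0.6,0,0.5],[0,0,0,0,0.5],[0,0,0,0,0.5],[0,0,0,0,0.5]]])

```text
t: 51.15
tcp_pos: [0.4572, 0.0032, 0.0899]
tool_rot: [2.22, 2.22, 0.003]
contact_force: [-0.5, 0.5, 0.9]
finger_gap: 0.0428
finger_force: 0.0
```

```bash
python3 - <<'E'
from h import *
go(.4547,.0025,.0385,0.005)
E
```

```text
t51.1 tcp [0.4572 0.0032 0.0899] yaw 0.000 q6 -0.02 | turn units -0.05 (tool z down: +turn = -yaw), then shift units [-0.015 -0.049  1.028]
```

Call:
carry_out(increments=[[[-0.01,-0.04,0.3,0,0.5],[0,0,0.4,0,0.5],[0,0,0.3,0,0.5],[0,0,0,0,0.5],[0,0,0,0,0],[0,0,0,0,0],[0,0,0,0,0],[0,0,0,0,0]]], newtons=25)

```text
t: 51.95
tcp_pos: [0.4547, 0.0028, 0.0401]
tool_rot: [2.22, 2.22, 0.003]
contact_force: [-0.4, -0.3, 6.6]
finger_gap: 0.0112
finger_force: 28.3
```

Call:
carry_out(increments=[[[0,0,0,-1,0],[0,0,0,-1,0],[0,0,0,-1,0],[0,0,0,-1,0],[0,0,0,-1,0],[0,0,0,-1,0],[0,0,0,-1,0],[0,0,0,-1,0]]])

```text
t: 52.75
tcp_pos: [0.4538, 0.0024, 0.0401]
tool_rot: [1.174, 2.913, -0.0]
contact_force: [-2.4, -2.8, 9.2]
finger_gap: 0.0108
finger_force: 28.6
```

Call:
carry_out(increments=[[[0,0,0,-1,0],[0,0,0,-1,0],[0,0,0,-1,0],[0,0,0,-1,0],[0,0,0,-1,0],[0,0,0,-1,0],[0,0,0,-1,0],[0,0,0,-0.5,0]]])

```text
t: 53.55
tcp_pos: [0.4534, 0.0016, 0.0401]
tool_rot: [-0.026, -3.141, 0.003]
contact_force: [-3.2, -7.3, 9.8]
finger_gap: 0.0118
finger_force: 28.7
```

Call:
carry_out(increments=[[[0,0,0,0,0],[0,0,0,0,0]]])

```text
t: 53.75
tcp_pos: [0.4534, 0.0016, 0.0401]
tool_rot: [-0.03, -3.141, 0.003]
contact_force: [-3.8, -6.4, 9.3]
finger_gap: 0.0113
finger_force: 28.7
```

Call:
carry_out(increments=[[[0,0,0,0,0.4],[0,0,0,0,0.5],[0,0,0,0,0.5],[0,0,-0.3,0,0.5],[0,0,-0.8,0,0.5],[0,0,-0.9,0,0.5],[0,0,-0.9,0,0.5],[0,0,-0.9,0,0.5]]])

```text
t: 54.55
tcp_pos: [0.4535, 0.003, 0.2306]
tool_rot: [0.032, 3.141, 0.0]
contact_force: [1.2, -0.5, -0.1]
finger_gap: 0.0429
finger_force: 0.0
```

Call:
carry_out(increments=[[[0.3,0,-0.5,0,0.5],[0,0,0,0,0.5],[0,0,0,0,0.5]]])

```text
t: 54.85
tcp_pos: [0.4386, 0.0032, 0.2537]
tool_rot: [0.032, 3.141, 0.0]
contact_force: [-1.2, -0.5, 0.5]
finger_gap: 0.0426
finger_force: 0.0
```

```bash
python3 - <<'E'
from h import *
w=optics.camera("wrist");cv2.imwrite("pics/f_w.png",w["img"][:,:,::-1])
hsv=cv2.cvtColor(w["img"],cv2.COLOR_RGB2HSV);T=np.array([.5627,.003])
def blob(m,x0,x1,y0,y1,z,n):
    q=np.array([proj(w,(T[0]+x,T[1]+y,z)) for x,y in [(x0,y0),(x0,y1),(x1,y1),(x1,y0)]],np.int32)
    roi=cv2.fillConvexPoly(np.zeros(hsv.shape[:2],np.uint8),q,1)
    k=max(cv2.findContours(m.astype(np.uint8)*roi,0,2)[0],key=cv2.contourArea)
    P=np.array([ray(w,p,z)[:2]-T for p in cv2.boxPoints(cv2.minAreaRect(k))]);print(n,cv2.contourArea(k),P.round(4).tolist(),P.mean(0).round(4))
h,s,v=hsv[...,0],hsv[...,1],hsv[...,2]
m=cv2.morphologyEx(((h>=21)&(h<36)&(s>30)&(v>90)).astype(np.uint8),cv2.MORPH_CLOSE,np.ones((9,9)))
blob(m,-.12,.12,-.09,.09,.031,"plate")
blob((h<17)&(s>120),-.16,-.07,-.04,.04,.051,"keeper")
blob((h<17)&(s>115),-.03,.03,-.05,.05,.065,"batten")
t=manip.get_state();print(t["t"],t["tcp_pos"])
E
```

```text
plate 14690.5 [[-0.0976, -0.0719], [-0.0986, 0.0726], [0.0863, 0.083], [0.0878, -0.0807]] [-0.0055  0.0007]
keeper 390.5 [[-0.1376, -0.0059], [-0.1373, 0.0053], [-0.0815, 0.0044], [-0.0817, -0.0074]] [-0.1095 -0.0009]
batten 1364.0 [[-0.0236, -0.0312], [-0.0222, 0.0344], [0.0068, 0.0345], [0.0054, -0.0324]] [-0.0084  0.0013]
54.9 [0.43838083 0.00319101 0.25274287]
```

```bash
python3 -c "
from cell import manip
print(manip.finish_job())"
```

```text
the job is handed in; nothing more can be done
None
```

I handed the job in at about 55 s, with no verdict returned: all six rods lie one to a groove, the rake stands on its pad, the cover is seated level within measurement, and the keeper is turned square across its edge.

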